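# Change the workpiece in a bench carving machine and start it

### The job

The carving machine has finished a piece: lift the dark carved block off the sled and lay it down flat in the blue tray, then set the plain pale blank into the sled's cradle in its place. Slide the sled by its red handle under the hood, fully home against its stop, and only then press the green start button on top of the hood fully down and let it come back up. Do not drop either block, do not press the red stop button, and leave the screwdriver, glue bottle and oil jar where they are.

Things in the scene. Friction and masses are not known exactly. Their poses are not given: they have to be found in the camera images.
- machine: fixed carving machine: dark steel bed, local x -70 to 70, y -212 to 188, top at z 20 mm; a teal hood bridges it: x -70 to 70, y 47 to 173 mm, top at z 140 mm, under it a passage 116 mm wide, ceiling at z 90 mm. Origin: underside, on the sled's centre line; z up, local +y = the way the sled slides in under the hood.
- sled (a joint): travel of the aluminium sled along machine +y, 0 (as it starts, out in the open) to 0.160 m (against its stop, with the cradle centred under the hood). About 2 N of friction; it stays where it is left.
- cradle (a point): centre of the cradle floor, the sled's top, 32 mm above the bench; moves with the sled, axes parallel to the machine's. The cradle is a recess 53 mm in x by 128 mm in y inside lips 6 mm thick and 10 mm high; a block lies in it lengthwise along y, either end first, with 4 mm to spare all round.
- handle_top (a point): centre of the top of the sled's upright red handle: a plate 14 mm (local x) by 30 mm (local y) by 55 mm tall standing on the sled, 125 mm in cradle -y from the cradle's centre. Pinch it across the 14 mm from above. Its centre stays 62 mm outside the hood when the sled is home. Axes as the cradle's.
- start_top (a point): centre of the top of the green start button (36 mm across, in a black collar 52 mm across), on top of the hood, pressed straight down; top 24 mm above the hood, 12 mm above its collar. May be on either side of the hood; the stop button is 70 mm from it.
- start (a joint): start button travel: 0 = up, 0.008 m = fully down (takes 5 N); springs back
- stop_top (a point): centre of the top of the red stop button, same size as the start button: not to be pressed
- stop (a joint): stop button travel: 0 = up, 0.008 m = fully down (5 N)
- carved: finished block of dark wood with dark round carvings, 45 mm (x) x 120 mm (y, its length) x 45 mm high, about 0.11 to 0.22 kg; starts lying in the sled's cradle. Origin: centre of its underside, z up.
- carved_mid (a point): centre of the carved block
- blank: plain pale wooden blank, 45 mm (x) x 120 mm (y, its length) x 45 mm high, about 0.11 to 0.22 kg; starts lying on the bench. Origin: centre of its underside, z up.
- blank_mid (a point): centre of the blank
- tray: fixed open blue tray, outside 130 mm (x) x 190 mm (y) x 30 mm high, walls and floor 5 mm thick. Origin: centre of its underside, z up.
- driver: bystander: yellow-handled screwdriver 180 mm long lying on the bench, local x along its length; leave it alone
- glue: bystander: white glue bottle, 56 mm across, 140 mm tall, origin at the centre of its foot; leave it alone
- oil: bystander: amber oil jar, 68 mm across, 90 mm tall, origin at the centre of its foot; leave it alone
Not all that is in view belongs to the job. What is shaped like the carved but pink, purple or yellow is not meant.

How it is judged:
By the outcome, as a careful person would: the job done as asked, in the order asked, and still so for the second after the job is handed in, with the robot touching nothing.
It also fails if it takes over 72 s, if anything falls off the work surface, if the arm or the gripper's body presses on something with over 40 N, if the wrist force passes 120 N, or if a joint passes its speed limit or range.

### The arm

A 6-joint arm with a two-finger parallel gripper is mounted at the origin on the work surface. World frame = base frame: x ahead of the robot, y to its left, z up, the work surface at z = 0. Lengths are in mm, angles in rad, forces in N, time in s.
With the tool pointing down it reaches from about 350 to 875 mm from the base axis. Payload 4.2 kg.
Tool frame: the origin (TCP) lies at the very end of the fingers, on their centre line; the grasp point (between the pads) lies 19 mm behind it; y points along the fingers, z is the direction in which the jaws open and shut, and the axes are right-handed (so a half turn about y gives the same grasp; the last joint's range is limited). The gripper opens to 85 mm and grips with 20 to 120 N. Pads are 22 mm wide; open, the fingers measure 114 mm over their backs; the gripper's body (76 mm by 85 mm) begins 54 mm behind the grasp point. The pads swing forward as they close: fully open they stand 13 mm farther back than shut.
Start: joints at [-1.091, 0.385, 0.008, 0, -1.194, -0.259], TCP at [136.899, -609.801, 208.412] pointing down, gripper open.
Joint ranges: [-3.14, 3.14], [-1.21, 2.06], [-1.07, 1.41], [-3.16, 2.05], [-2.99, -0.16], [-3.1, 3.1]. Speed limits (rad/s): [2.79, 2.79, 3.14, 3.14, 3.14, 3.14].

### API

Orientations are given as a unit quaternion [x, y, z, w].
In Python, from bench import arm gives the robot as it stands.
- The arm moves only by the shell command python3 -m creep 'ROWS'. ROWS is JSON, a list of rows, each an object with "delta_pos": the shift along the tool's x, y, z in mm, a list of three; "rot": the turn, a rotation vector about the tool's x, y, z in rad, a list of three; "jaw": the finger opening in mm, from 0 to 85.4. A call has exactly 10 rows; each row shifts and turns the commanded pose from where the row before left it, along the tool's axes as they then stand; what a row does not reach is not made up. A row lasts 1/12 s, in which the tool goes at most 41.7 mm and 7.16 degrees, less where a joint would pass 70% of its speed; a pose out of reach is approached as far as the arm can. A call is refused whole if a number of a shift passes 41.7 or a number of a turn 0.125, either way. A call with a gripper value outside its range is refused whole. The fingers move at their own pace and stop on an object; the grip force is fixed at half the most. Time passes only in rows, so rows that do not move let the fingers close, or fill a call up. It gives the time, the measured TCP pose, the force and the opening at its end, in the units of the state.
- arm.read_state(): the state, without advancing time (a new reading comes with each control period).
- arm.get_image(name): name is "side" or "top" or "wrist"; returns the picture (384x512x3 uint8, red, green, blue); there is no depth.
- arm.calibration(name): a dict with "intrinsics" (3x3 intrinsics, pixels), "R" (3x3) and "t" (3): a world point X has camera coordinates R X + t. Camera axes: x right, y down, z forward; pixel columns grow to the right and rows downward; lengths in mm; the calibration is good to about 2 mm. A picture is of the moment at which its call begins: read the wrist's pose just before it. calibration takes no time and is no camera call; for the wrist camera it gives the pose at the moment of the call.
- arm.job_done(): hands the job in, once; it reports no verdict.
Trained networks look in the newest picture that a camera, given by its name, has taken for a name from the list of things; names that differ only in an ending like _2 or _b are one class to them, and where a whole thing is asked for, a point or a joint stands for the part that bears it (a point fixed in the world has none). Each returns a list of dicts, best first, with "p" (0 to 1); they miss things now and then, are a little off and sometimes report something else, mostly with a low value. They report only what shows in the picture. A call takes as long as a camera call. They do not tell look-alikes from the thing itself.
- arm.find_in(camera, target): "location" ([column, row] in pixels, amid what is visible of it).
- arm.masks_of(camera, target): "pixels" (384x512 bool, what is visible of it) and "location" ([column, row] in pixels, amid what is visible of it).
The state is a dict: "clock": time; "joints": joint angles; "joint_vel": joint speeds; "joint_efforts": joint torques, N m; "position": TCP position; "ee_rot": TCP orientation; "contact_force": force on the tool from outside, world axes, zero at the start; "wrist_torque": the same for the moment, N m; "gripper_width": finger opening in mm.
Only numpy, scipy, OpenCV 4.12 (cv2) and the standard library are available. Lean on these libraries where they do the work, as an engineer would, in place of code of your own. Each camera call takes 0.05 s, during which the arm holds its last target. There are 200 camera calls.

## Working session

There is one attempt and no reset: what is moved stays moved. The work goes in short steps, Python scripts to look and compute and a shell command to move; the robot and the scene stay as the last step left them, time stands still between calls to the robot, and variables do not carry over. Pictures are saved under pics/ and viewed, about 8 in all and at most 12, crops included, and the job is handed in when it is done.

```bash
mkdir -p pics; ls
python3 - <<'E'
from bench import arm
import cv2, numpy as np
s=arm.read_state(); print(s['clock'],s['position'],s['ee_rot'],s['gripper_width'])
for c in ['side','top']:
    im=arm.get_image(c); cv2.imwrite(f'pics/{c}0.png',im[:,:,::-1])
    k=arm.calibration(c); print(c,k)
E
```

```text
pics
0.0 [ 136.76969915 -609.21793253  207.30522659] [-0.70205247 -0.07772405  0.07795542  0.70356538] 85.31087458098719
side {'intrinsics': array([[405.94292828,   0.        , 254.56857031],
       [  0.        , 405.94292828, 195.46176244],
       [  0.        ,   0.        ,   1.        ]]), 'R': array([[-0.99676088, -0.08025617,  0.00516657],
       [-0.06394922,  0.75199856, -0.65605538],
       [ 0.04876724, -0.65426074, -0.75469507]]), 't': array([ 623.41868485,  106.55092388, 1378.07786025])}
top {'intrinsics': array([[441.97982539,   0.        , 245.70039886],
       [  0.        , 441.97982539, 191.84305958],
       [  0.        ,   0.        ,   1.        ]]), 'R': array([[-0.10261232, -0.99471997, -0.00169859],
       [-0.97243001,  0.10067214, -0.21034492],
       [ 0.2094053 , -0.01993222, -0.97762576]]), 't': array([  54.57771861,  612.9675441 , 1169.08369052])}
```

View pics/top0.png

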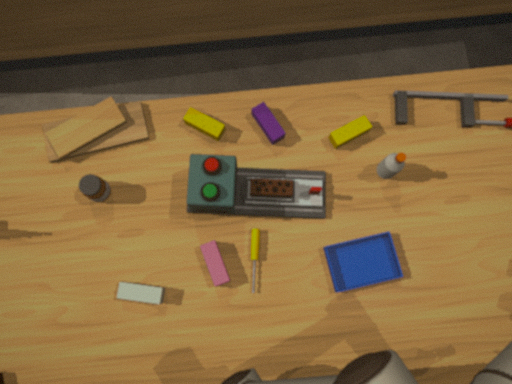

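View pics/side0.png

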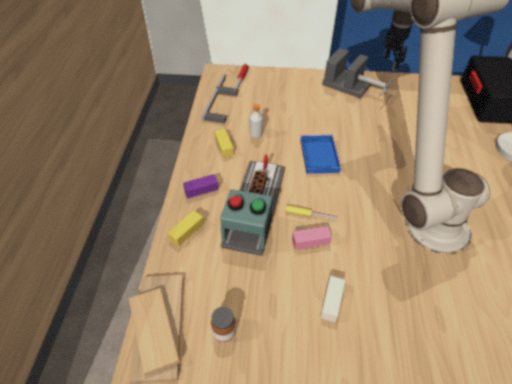

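The top view shows:
- The machine with the carved block at about (272,189), and the handle at (316,190).
- The green button at (210,190) and the red one at (212,165).
- The tray at (363,262).

Block-shaped candidates are yellow (204,124) and (351,131), purple (268,123), pink (215,263), and pale (140,293). Only the pale one at (140,293) is a plain pale blank. The dark one with round carvings at (272,189) lies in the sled. I'll confirm both in one crop and fit the poses.

```bash
cat > h.py <<'E'
from bench import arm
import cv2, numpy as np
from scipy.optimize import minimize
from scipy.spatial.transform import Rotation as Ro
def proj(c,X):
    k=arm.calibration(c); p=(np.atleast_2d(X)@np.array(k['R']).T+k['t'])@np.array(k['intrinsics']).T
    return p[:,:2]/p[:,2:]
def ray(c,uv,z):
    k=arm.calibration(c); R=np.array(k['R']); d=R.T@np.linalg.solve(k['intrinsics'],[uv[0],uv[1],1.]); o=-R.T@k['t']
    return o+d*(z-o[2])/d[2]
def box(x0,x1,y0,y1,z0,z1): return np.array([[x,y,z] for x in(x0,x1) for y in(y0,y1) for z in(z0,z1)],float)
def place(B,p,z=0):
    c,s=np.cos(p[2]),np.sin(p[2]); return B@np.array([[c,s,0],[-s,c,0],[0,0,1]])+[p[0],p[1],z]
S=8
def sil(c,boxes,p,z=0):
    m=np.zeros((384*2,512*2),np.uint8)
    for B in boxes:
        h=cv2.convexHull((proj(c,place(B,p,z))*2+.5).astype(np.float32))
        cv2.fillConvexPoly(m,np.round(h*2**S).astype(np.int32),255,cv2.LINE_AA,S)
    return cv2.resize(m,(512,384),interpolation=cv2.INTER_AREA)/255.
def fit(masks,boxes,p0,z=0):
    f=lambda q:sum(np.abs(sil(c,boxes,[q[0],q[1],q[2]/100],z)-m).sum()/m.sum() for c,m in masks.items())
    b=None
    for st in (25,8,3):
        q0=[p0[0],p0[1],p0[2]*100] if b is None else b.x
        b=minimize(f,q0,method='Nelder-Mead',options=dict(initial_simplex=np.array(q0)+np.vstack([np.zeros(3),np.eye(3)*st]),xatol=.05,fatol=1e-5))
    return [b.x[0],b.x[1],b.x[2]/100],b.fun
def mask(c,n,near=None):
    r=arm.masks_of(c,n)
    if near is not None: r=sorted(r,key=lambda d:np.hypot(*(np.array(d['location'])-near)))
    return r[0] if r else None
BLK=box(-22.5,22.5,-60,60,0,45)
E
python3 - <<'E'
from h import *
im={c:arm.get_image(c) for c in('top','side')}
near={'blank':[(140,293),(334,299)],'carved':[(272,189),(260,182)],'tray':[(363,262),(320,154)],'machine':[(250,190),(252,212)]}
for n in near:
    for c,q in zip(('top','side'),near[n]):
        r=arm.masks_of(c,n); print(n,c,[(round(d['p'],2),np.round(d['location']),d['pixels'].sum()) for d in r])
        if r:
            r.sort(key=lambda d:np.hypot(*(np.array(d['location'])-q))); np.save(f'{n}_{c}.npy',r[0]['pixels'])
for n in('start_top','stop_top','handle_top','glue','oil','driver'):
    for c in('top','side'): print(n,c,[(round(d['p'],2),np.round(d['location'],1)) for d in arm.find_in(c,n)])
a=cv2.resize(im['top'][265:320,100:180],(400,275),interpolation=3); b=cv2.resize(im['top'][150:225,180:335],(400,194),interpolation=3)
a2=cv2.resize(im['side'][265:330,300:370],(380,353),interpolation=3); 
o=np.zeros((480,800,3),np.uint8); o[:275,:400]=a; o[280:474,:400]=b; o[:353,410:790]=a2
cv2.imwrite('pics/crop.png',o[:,:,::-1])
E
```

```text
blank top [(0.87, array([143., 293.]), np.int64(823)), (0.39, array([256., 248.]), np.int64(251))]
blank side [(0.74, array([330., 296.]), np.int64(669))]
carved top [(0.96, array([214., 263.]), np.int64(794)), (0.75, array([270., 186.]), np.int64(766)), (0.75, array([205., 125.]), np.int64(729)), (0.73, array([348., 130.]), np.int64(737)), (0.68, array([270., 121.]), np.int64(700))]
carved side [(0.9, array([186., 227.]), np.int64(674)), (0.87, array([224., 142.]), np.int64(385)), (0.81, array([310., 235.]), np.int64(696)), (0.67, array([256., 182.]), np.int64(323)), (0.44, array([259., 204.]), np.int64(107))]
tray top [(0.62, array([362., 262.]), np.int64(3285))]
tray side [(0.98, array([320., 153.]), np.int64(1353))]
machine top [(0.62, array([244., 190.]), np.int64(5882))]
machine side [(0.7, array([253., 215.]), np.int64(3237)), (0.7, array([300., 208.]), np.int64(180)), (0.43, array([332., 299.]), np.int64(747))]
start_top top [(0.57, array([208.9, 191.5]))]
start_top side [(0.68, array([255.3, 204.7])), (0.35, array([266.7, 169.3]))]
stop_top top [(0.54, array([207.7, 167.7])), (0.22, array([ 93.2, 186. ]))]
stop_top side [(0.67, array([235.2, 196.7]))]
handle_top top [(0.94, array([300.9, 199.6])), (0.67, array([271.1, 186.8]))]
handle_top side [(0.69, array([269.6, 166.6]))]
glue top [(0.95, array([389.2, 163.5]))]
glue side [(0.92, array([256.3, 123.1]))]
oil top [(0.74, array([ 97. , 184.8]))]
oil side [(0.86, array([224.5, 321.5]))]
driver top [(0.74, array([252.6, 250.4]))]
driver side [(0.73, array([297.3, 211.9]))]
```

View pics/crop.png

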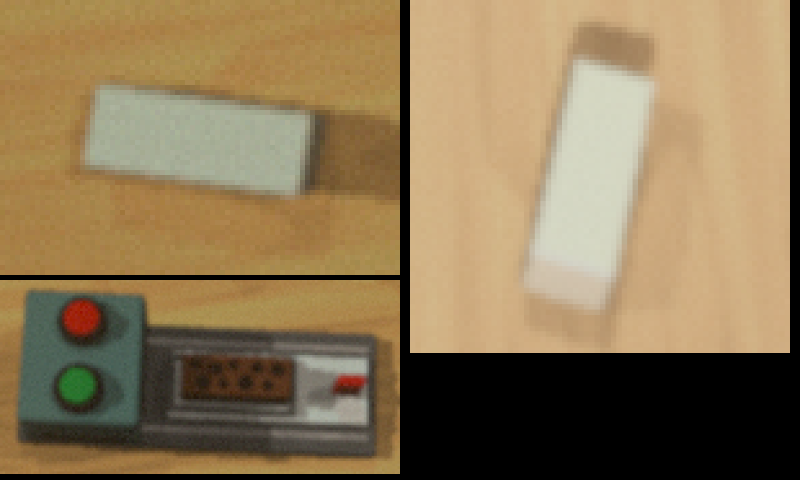

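The crop confirms both: the pale plain block is the blank (top 140,293), and the dark one with round carvings in the cradle is the carved block. Next I'll fit poses from colour masks.

```bash
cat > m.py <<'E'
from h import *
def seg(c,im,roi,cond):
    h=cv2.cvtColor(im,cv2.COLOR_RGB2HSV).astype(int); m=np.zeros(im.shape[:2],bool); x0,x1,y0,y1=roi
    m[y0:y1,x0:x1]=cond(h[...,0],h[...,1],h[...,2])[y0:y1,x0:x1]
    n,l,st,_=cv2.connectedComponentsWithStats(m.astype(np.uint8))
    return (l==1+st[1:,4].argmax()).astype(float) if n>1 else m.astype(float)
E
python3 - <<'E'
from m import *
im={c:cv2.imread(f'pics/{c}0.png')[:,:,::-1].copy() for c in('top','side')}
def r(u): return (u[0],u[1],u[2],u[3])
blu=lambda h,s,v:(h>105)&(h<130)&(s>150)
M={c:seg(c,im[c],roi,blu) for c,roi in dict(top=(310,415,220,300),side=(290,350,125,180)).items()}
print('tray',fit(M,[box(-65,65,-95,95,0,30)],list(ray('top',(363,262),0)[:2])+[.2]), [m.sum() for m in M.values()])
M={'top':seg('top',im['top'],(105,162,275,312),lambda h,s,v:(s<75)&(v>110))}
p0=list(ray('top',(140,293),45)[:2])+[1.45]
print('blank top',fit(M,[box(-22.5,22.5,-60,60,45,45)],p0),M['top'].sum())
M={'side':seg('side',im['side'],(310,355,265,330),lambda h,s,v:(s<60)&(v>160))}
print('blank side',fit(M,[BLK],p0),M['side'].sum())
red=lambda h,s,v:((h<8)|(h>172))&(s>150)&(v>70); grn=lambda h,s,v:(h>45)&(h<75)&(s>120)
for n,f,rois in(('start',grn,dict(top=(195,225,178,205),side=(245,275,195,218))),('stop',red,dict(top=(195,230,150,178),side=(225,248,190,210))),('handle',red,dict(top=(300,330,180,200),side=(255,280,150,185)))):
    for c,roi in rois.items():
        m=seg(c,im[c],roi,f); uv=np.argwhere(m).mean(0)[::-1]; zz=161 if n!='handle' else 60
        print(n,c,m.sum(),uv.round(1),ray(c,uv,zz).round(1))
M={c:seg(c,im[c],roi,red) for c,roi in dict(top=(300,330,180,200),side=(255,280,150,185)).items()}
p0=list(ray('top',(313,190),70)[:2])+[1.6]
print('handle fit',fit(M,[box(-7,7,-15,15,32,87)],p0)[0])
M={c:np.load(f'machine_{c}.npy').astype(float) for c in('top','side')}
for cs in(['top'],['side'],['top','side']):
    print('machine',cs,fit({c:M[c] for c in cs},[box(-70,70,-212,188,0,20),box(-70,70,47,173,0,140)],list(ray('top',(255,195),20)[:2])+[1.6]))
for c in('top','side'):
    print('carved',c,fit({c:np.load(f'carved_{c}.npy').astype(float)},[BLK],list(ray('top',(270,188),77)[:2])+[1.6],32))
E
```

```text
tray ([np.float64(393.7606254135719), np.float64(-318.85264649756095), np.float64(0.06765650526711946)], np.float64(0.6652865719008489)) [np.float64(2439.0), np.float64(1099.0)]
blank top ([np.float64(371.9558575931919), np.float64(306.15414396233155), np.float64(2.90192300890723)], np.float64(0.06864572726560664)) 751.0
blank side ([np.float64(373.54188497388975), np.float64(304.39077245171984), np.float64(2.8965390728501466)], np.float64(0.08484204793028323)) 720.0
start top 165.0 [209.3 190.3] [608.5  85.9 161. ]
start side 105.0 [257.5 205.1] [610.3  89.6 161. ]
stop top 169.0 [211.2 164.2] [677.3  75.2 161. ]
stop side 110.0 [235.1 201.1] [679.3  79.5 161. ]
handle top 48.0 [314.9 189.2] [ 604.  -202.8   60. ]
handle side 32.0 [265.  160.7] [ 604.  -208.7   60. ]
handle fit [np.float64(605.666891977949), np.float64(-203.57814790277234), np.float64(1.6082327878094704)]
machine ['top'] ([np.float64(624.0258439269825), np.float64(-49.26060547509894), np.float64(2.976143076170645)], np.float64(0.4037142228533713))Traceback (most recent call last):
  File "<stdin>", line 22, in <modu
[... 479 characters left out ...]
,q[1],q[2]/100],z)-m).sum()/m.sum() for c,m in masks.items())
               ~~~^^^^^^^^^^^^^^^^^^^^^^^^^^^^^^^^^^^^^^^^^^^^^^^^^^^^^^^^^^^^^^^^^^^^^^^^^^^^^^^^^^^^^^
  File "h.py", line 22, in <genexpr>
    f=lambda q:sum(np.abs(sil(c,boxes,[q[0],q[1],q[2]/100],z)-m).sum()/m.sum() for c,m in masks.items())
                          ~~~^^^^^^^^^^^^^^^^^^^^^^^^^^^^^^^^
  File "h.py", line 18, in sil
    h=cv2.convexHull((proj(c,place(B,p,z))*2+.5).astype(np.float32))
                      ~~~~^^^^^^^^^^^^^^^^
  File "h.py", line 6, in proj
    k=arm.calibration(c); p=(np.atleast_2d(X)@np.array(k['R']).T+k['t'])@np.array(k['intrinsics']).T
ValueError: time passes only in moves, steps and waits
```

```bash
python3 - <<'E'
import re
s=open('h.py').read()
s=s.replace("def proj","_K={}\ndef cal(c):\n    if c=='wrist': return arm.calibration(c)\n    if c not in _K: _K[c]=arm.calibration(c)\n    return _K[c]\ndef proj",1)
s=s.replace("k=arm.calibration(c);","k=cal(c);")
open('h.py','w').write(s)
E
python3 - <<'E'
from m import *
im={c:cv2.imread(f'pics/{c}0.png')[:,:,::-1].copy() for c in('top','side')}
P=lambda n,r:print(n,np.round(r[0][:2],1),np.round(r[0][2],3),round(r[1],3))
blu=lambda h,s,v:(h>100)&(h<130)&(s>120)
M={c:cv2.morphologyEx(seg(c,im[c],roi,blu),3,np.ones((7,7))) for c,roi in dict(top=(310,415,220,300),side=(290,350,125,180)).items()}
for cs in(['top'],['side'],['top','side']): P('tray'+str(cs),fit({c:M[c] for c in cs},[box(-65,65,-95,95,0,30)],list(ray('top',(363,262),10)[:2])+[.2]))
red=lambda h,s,v:((h<8)|(h>172))&(s>130)&(v>60)
H={c:seg(c,im[c],roi,red) for c,roi in dict(top=(300,330,180,200),side=(255,280,150,185)).items()}
P('handle',fit(H,[box(-7,7,-15,15,32,87)],[604,-203,-.14]))
M={c:np.load(f'machine_{c}.npy').astype(float) for c in('top','side')}
for cs in(['top'],['side'],['top','side']):
    P('machine'+str(cs),fit({c:M[c] for c in cs},[box(-70,70,-212,188,0,20),box(-70,70,47,173,0,140)],[629,-30,-.14]))
for c in('top','side'):
    P('carved'+c,fit({c:np.load(f'carved_{c}.npy').astype(float)},[BLK],[622,-80,-.14],32))
D={'top':seg('top',im['top'],(245,300,175,205),lambda h,s,v:(h<14)&(s>100)&(v<130))}
P('carvedcol',fit(D,[box(-22.5,22.5,-60,60,77,77)],[622,-80,-.14]))
s=arm.read_state(); print(Ro.from_quat(s['ee_rot']).as_matrix().round(3))
k=arm.calibration('wrist'); print(k)
E
```

```text
tray['top'] [ 394.7 -315.8] 0.127 0.111
tray['side'] [ 395.1 -319.8] 0.049 0.192
tray['top', 'side'] [ 393.6 -317.5] 0.081 0.314
handle [ 604.9 -203.4] 0.043 2.308
machine['top'] [627.2 -28.7] -0.141 0.266
machine['side'] [630.2 -31.2] -0.134 0.331
machine['top', 'side'] [628.1 -29.8] -0.145 0.606
carvedtop [622.3 -79.3] -0.135 0.131
carvedside [ 619.7 -119.6] -0.084 0.569
carvedcol [618.4 -81.1] -0.165 1.009
[[ 0.976 -0.    -0.219]
 [ 0.219  0.     0.976]
 [-0.    -1.     0.   ]]
{'intrinsics': array([[304.76886097,   0.        , 255.77839093],
       [  0.        , 304.76886097, 191.85272143],
       [  0.        ,   0.        ,   1.        ]]), 'R': array([[-2.18878872e-01,  9.75751990e-01,  3.04851309e-04],
       [ 9.30404056e-01,  2.08612348e-01,  3.01378799e-01],
       [ 2.94007367e-01,  6.62490863e-02, -9.53504445e-01]]), 't': array([624.44856517, -40.28531205, 380.57948982])}
```

```bash
cat > d.py <<'E'
import sys; from bench import arm; import numpy as np; from scipy.spatial.transform import Rotation as Ro
# usage: d.py x y z [jaw-axis yaw]: deltas in tool frame
s=arm.read_state(); R=Ro.from_quat(s['ee_rot']).as_matrix(); a=[float(v) for v in sys.argv[1:]]
print('t',round(s['clock'],2),'pos',np.round(s['position'],1),'w',round(s['gripper_width'],1),'F',np.round(s['contact_force'],1))
print('zdir yaw',round(np.arctan2(R[1,2],R[0,2]),4),'tilt',R[2].round(4),'j',np.round(s['joints'],2))
if len(a)>=3: print('delta tool',(R.T@(np.array(a[:3])-s['position'])).round(1))
if len(a)>3:
    e=a[3]-np.arctan2(R[1,2],R[0,2]); e=(e+np.pi/2)%np.pi-np.pi/2; print('rot about tool y',round(-e,4))
E
python3 -m creep '[{"delta_pos":[0,0,0],"rot":[0,-0.121,0],"jaw":85},{"delta_pos":[0,0,0],"rot":[0,-0.121,0],"jaw":85},{"delta_pos":[0,0,0],"rot":[0,-0.121,0],"jaw":85},{"delta_pos":[0,0,0],"rot":[0,-0.121,0],"jaw":85},{"delta_pos":[0,0,0],"rot":[0,-0.121,0],"jaw":85},{"delta_pos":[0,0,0],"rot":[0,-0.121,0],"jaw":85},{"delta_pos":[0,0,0],"rot":[0,-0.121,0],"jaw":85},{"delta_pos":[0,0,0],"rot":[0,-0.121,0],"jaw":85},{"delta_pos":[0,0,0],"rot":[0,-0.121,0],"jaw":85},{"delta_pos":[0,0,0],"rot":[0,-0.121,0],"jaw":85}]'; python3 d.py 620 -110 210 -0.141
```

```text
clock: 2.03
position: [136.9, -609.8, 208.4]
ee_rot: [-0.532, -0.465, 0.465, 0.532]
contact_force: [0.3, -0.1, -0.2]
gripper_width: 84.7
t 2.03 pos [ 136.9 -609.8  208.4] w 84.7 F [ 0.3 -0.1 -0.2]
zdir yaw 3.0076 tilt [ 1.e-04 -1.e+00 -0.e+00] j [-1.09  0.38  0.01 -0.   -1.19  0.96]
delta tool [ 559.9   -1.6 -412. ]
rot about tool y 0.007
```

```bash
python3 -m creep '[{"delta_pos":[28,0,-20.6],"rot":[0,0,0],"jaw":85},{"delta_pos":[28,0,-20.6],"rot":[0,0,0],"jaw":85},{"delta_pos":[28,0,-20.6],"rot":[0,0,0],"jaw":85},{"delta_pos":[28,0,-20.6],"rot":[0,0,0],"jaw":85},{"delta_pos":[28,0,-20.6],"rot":[0,0,0],"jaw":85},{"delta_pos":[28,0,-20.6],"rot":[0,0,0],"jaw":85},{"delta_pos":[28,0,-20.6],"rot":[0,0,0],"jaw":85},{"delta_pos":[28,0,-20.6],"rot":[0,0,0],"jaw":85},{"delta_pos":[28,0,-20.6],"rot":[0,0,0],"jaw":85},{"delta_pos":[28,0,-20.6],"rot":[0,0,0],"jaw":85}]'
python3 -m creep '[{"delta_pos":[28,0,-20.6],"rot":[0,0,0],"jaw":85},{"delta_pos":[28,0,-20.6],"rot":[0,0,0],"jaw":85},{"delta_pos":[28,0,-20.6],"rot":[0,0,0],"jaw":85},{"delta_pos":[28,0,-20.6],"rot":[0,0,0],"jaw":85},{"delta_pos":[28,0,-20.6],"rot":[0,0,0],"jaw":85},{"delta_pos":[28,0,-20.6],"rot":[0,0,0],"jaw":85},{"delta_pos":[28,0,-20.6],"rot":[0,0,0],"jaw":85},{"delta_pos":[28,0,-20.6],"rot":[0,0,0],"jaw":85},{"delta_pos":[28,0,-20.6],"rot":[0,0,0],"jaw":85},{"delta_pos":[28,0,-20.6],"rot":[0,0,0],"jaw":85}]'
python3 - <<'E'
from m import *
import pickle
k=arm.calibration('wrist'); im=arm.get_image('wrist'); s=arm.read_state()
pickle.dump((k,s),open('w1.pkl','wb')); cv2.imwrite('pics/w1.png',im[:,:,::-1]); print(s['clock'],s['position'].round(1) if hasattr(s['position'],'round') else s['position'],s['joint_vel'])
E
```

```text
clock: 2.87
position: [380.9, -359.9, 208.8]
ee_rot: [0.534, 0.464, -0.464, -0.533]
contact_force: [0.1, -0.7, 0.0]
gripper_width: 84.7
clock: 3.7
position: [624.0, -111.3, 208.6]
ee_rot: [0.534, 0.464, -0.464, -0.534]
contact_force: [0.5, -0.1, -0.1]
gripper_width: 84.9
3.75 [ 628.3 -107.6  207.7] [-0.04920857 -0.03211769 -0.07967301 -0.00580842  0.0109892   0.08441056]
```

View pics/w1.png

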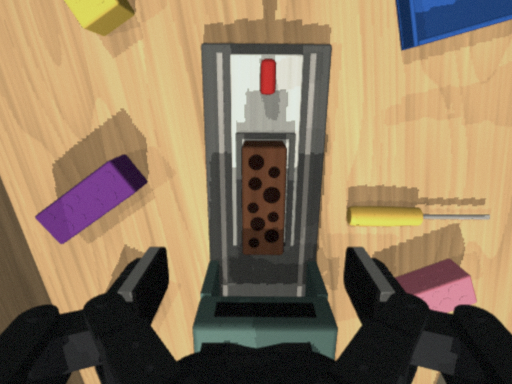

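The wrist view shows the bed end at row 44 (cols 202–331), the red handle at (268,77), and the carved block spanning about cols 242–286, rows 142–254. Next I'll fit these precisely.

```bash
python3 - <<'E'
import h; from m import *; import pickle
k,s=pickle.load(open('w1.pkl','rb')); h.cal=lambda c:k
im=cv2.imread('pics/w1.png')[:,:,::-1].copy()
P=lambda n,r:print(n,np.round(r[0][:2],1),np.round(r[0][2],3),round(r[1],3))
red=lambda h,s,v:((h<6)|(h>174))&(s>170)&(v>90)
m=seg('wrist',im,(255,282,50,105),red); print(m.sum())
P('handle',fit({'wrist':m},[box(-7,7,-15,15,32,87)],[604,-203,-.14]))
m=seg('wrist',im,(238,292,136,260),lambda h,s,v:(s>90)); m=cv2.morphologyEx(m,3,np.ones((9,9))); print(m.sum(),np.argwhere(m).min(0),np.argwhere(m).max(0))
P('carved',fit({'wrist':m},[box(-22.5,22.5,-60,60,42,77)],[622,-80,-.14]))
for uv,z in(((202,44),20),((331,44),20),((205,230),20),((325,230),20),((195,323),140),((337,323),140)): print(uv,ray('wrist',uv,z).round(1))
for cc,q in(('blank', None),):pass
for nm,p in (('m',(628.1,-29.8,-.142)),):
    print(proj('wrist',place(np.array([[-70,-212,20],[70,-212,20],[-70,47,140],[70,47,140],[-32.5,-120,42],[32.5,-120,42.]]),p)).round(1))
E
python3 d.py 621 -80 210 -0.141
```

```text
452.0
handle [ 601.7 -200.3] -0.286 0.364
4845.0 [141 242] [254 285]
carved [621.3 -80. ] -0.147 0.049
(202, 44) [ 663.1 -246.5   20. ]
(331, 44) [ 527.8 -227.4   20. ]
(205, 230) [700.6 -34.5  20. ]
(325, 230) [549.5 -13.3  20. ]
(195, 323) [698.5   6.1 140. ]
(337, 323) [566.9  24.6 140. ]
[[329.9  41.7]
 [197.4  41.4]
 [338.7 324.6]
 [189.4 324.3]
 [293.4 132.2]
 [233.2 132.1]]
t 3.75 pos [ 628.3 -107.6  207.7] w 85.0 F [4.3 0.9 0.1]
zdir yaw 3.0061 tilt [ 6.0e-04 -1.0e+00 -3.1e-03] j [ 0.08  0.4   0.04  0.   -1.2  -0.22]
delta tool [26.4 -2.3 11. ]
rot about tool y 0.0055
```

```bash
python3 -m creep '[{"delta_pos":[5,15,2],"rot":[0,0,0],"jaw":85},{"delta_pos":[5,15,2],"rot":[0,0,0],"jaw":85},{"delta_pos":[5,15,2],"rot":[0,0,0],"jaw":85},{"delta_pos":[5,15,2],"rot":[0,0,0],"jaw":85},{"delta_pos":[5,15,2],"rot":[0,0,0],"jaw":85},{"delta_pos":[0,8,0],"rot":[0,0,0],"jaw":85},{"delta_pos":[0,0,0],"rot":[0,0,0],"jaw":85},{"delta_pos":[0,0,0],"rot":[0,0,0],"jaw":85},{"delta_pos":[0,0,0],"rot":[0,0,0],"jaw":85},{"delta_pos":[0,0,0],"rot":[0,0,0],"jaw":85}]'; python3 d.py 621.3 -80 46 -0.144
```

```text
clock: 4.58
position: [617.4, -87.0, 126.6]
ee_rot: [0.534, 0.464, -0.463, -0.533]
contact_force: [-0.4, 0.4, 1.7]
gripper_width: 85.0
t 4.58 pos [617.4 -87.  126.6] w 85.0 F [-0.4  0.4  1.7]
zdir yaw 3.0014 tilt [ 3.0e-04 -1.0e+00 -2.2e-03] j [ 0.12  0.45 -0.11  0.   -1.01 -0.26]
delta tool [ 7.4 80.6 -2.7]
rot about tool y 0.0038
```

```bash
python3 -m creep '[{"delta_pos":[3.7,10,-1.4],"rot":[0,0.004,0],"jaw":85},{"delta_pos":[3.7,10,-1.3],"rot":[0,0,0],"jaw":85},{"delta_pos":[0,10,0],"rot":[0,0,0],"jaw":85},{"delta_pos":[0,10,0],"rot":[0,0,0],"jaw":85},{"delta_pos":[0,10,0],"rot":[0,0,0],"jaw":85},{"delta_pos":[0,10,0],"rot":[0,0,0],"jaw":85},{"delta_pos":[0,10,0],"rot":[0,0,0],"jaw":85},{"delta_pos":[0,5,0],"rot":[0,0,0],"jaw":85},{"delta_pos":[0,5,0],"rot":[0,0,0],"jaw":85},{"delta_pos":[0,0,0],"rot":[0,0,0],"jaw":85}]'; python3 d.py 621.3 -80 46 -0.144
```

```text
clock: 5.42
position: [619.7, -79.8, 44.1]
ee_rot: [-0.534, -0.462, 0.463, 0.535]
contact_force: [-0.2, -0.1, 0.3]
gripper_width: 85.0
t 5.42 pos [619.7 -79.8  44.1] w 85.0 F [-0.2 -0.1  0.3]
zdir yaw 2.9974 tilt [-4.e-04 -1.e+00  2.e-03] j [ 0.13  0.54 -0.19 -0.   -0.84 -0.27]
delta tool [ 0.  -1.9 -1.6]
rot about tool y -0.0002
```

```bash
python3 -m creep '[{"delta_pos":[0,-1.5,-1],"rot":[0,0,0],"jaw":40},{"delta_pos":[0,0,0],"rot":[0,0,0],"jaw":40},{"delta_pos":[0,0,0],"rot":[0,0,0],"jaw":40},{"delta_pos":[0,0,0],"rot":[0,0,0],"jaw":40},{"delta_pos":[0,0,0],"rot":[0,0,0],"jaw":40},{"delta_pos":[0,0,0],"rot":[0,0,0],"jaw":40},{"delta_pos":[0,0,0],"rot":[0,0,0],"jaw":40},{"delta_pos":[0,0,0],"rot":[0,0,0],"jaw":40},{"delta_pos":[0,0,0],"rot":[0,0,0],"jaw":40},{"delta_pos":[0,0,0],"rot":[0,0,0],"jaw":40}]'; python3 d.py
```

```text
clock: 6.25
position: [622.1, -79.8, 48.2]
ee_rot: [0.535, 0.463, -0.462, -0.534]
contact_force: [-1.0, -0.6, 5.9]
gripper_width: 42.7
t 6.25 pos [622.1 -79.8  48.2] w 42.7 F [-1.  -0.6  5.9]
zdir yaw 2.9981 tilt [ 1.0e-04 -1.0e+00 -2.1e-03] j [ 0.13  0.54 -0.18  0.   -0.85 -0.27]
```

```bash
python3 -m creep '[{"delta_pos":[0,-4,0],"rot":[0,0,0],"jaw":30},{"delta_pos":[0,-8,0],"rot":[0,0,0],"jaw":30},{"delta_pos":[0,-12,0],"rot":[0,0,0],"jaw":30},{"delta_pos":[0,-14,0],"rot":[0,0,0],"jaw":30},{"delta_pos":[0,-14,0],"rot":[0,0,0],"jaw":30},{"delta_pos":[0,-14,0],"rot":[0,0,0],"jaw":30},{"delta_pos":[0,-14,0],"rot":[0,0,0],"jaw":30},{"delta_pos":[0,-10,0],"rot":[0,0,0],"jaw":30},{"delta_pos":[0,-6,0],"rot":[0,0,0],"jaw":30},{"delta_pos":[0,0,0],"rot":[0,0,0],"jaw":30}]'; python3 d.py 393.6 -317.5 145 0.09
python3 - <<'E'
from m import *
im=arm.get_image('wrist'); cv2.imwrite('pics/w2.png',im[:,:,::-1])
E
```

```text
clock: 7.08
position: [621.9, -79.8, 144.3]
ee_rot: [0.535, 0.463, -0.462, -0.534]
contact_force: [0.2, 0.6, -1.0]
gripper_width: 42.4
t 7.08 pos [621.9 -79.8 144.3] w 42.4 F [ 0.2  0.6 -1. ]
zdir yaw 2.9976 tilt [ 5.0e-04 -1.0e+00 -2.3e-03] j [ 0.13  0.44 -0.08  0.   -1.05 -0.27]
delta tool [-268.    -1.3  191.8]
rot about tool y -0.234
```

View pics/w2.png

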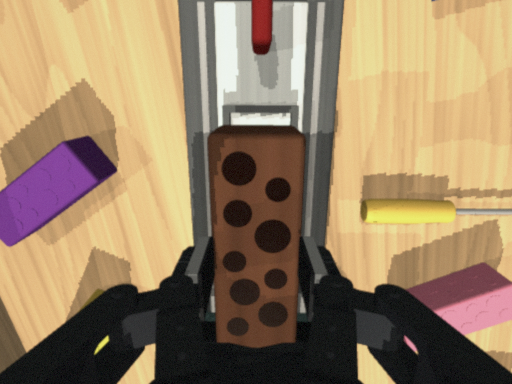

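The block is held level and clear of the cradle. I'll carry it over to the tray.

```bash
python3 -m creep '[{"delta_pos":[-12,0,8.6],"rot":[0,0,0],"jaw":30},{"delta_pos":[-26,0,18.6],"rot":[0,0,0],"jaw":30},{"delta_pos":[-32,0,22.9],"rot":[0,0,0],"jaw":30},{"delta_pos":[-33,0,23.6],"rot":[0,0,0],"jaw":30},{"delta_pos":[-33,0,23.6],"rot":[0,0,0],"jaw":30},{"delta_pos":[-33,0,23.6],"rot":[0,0,0],"jaw":30},{"delta_pos":[-33,0,23.6],"rot":[0,0,0],"jaw":30},{"delta_pos":[-32,0,22.9],"rot":[0,0,0],"jaw":30},{"delta_pos":[-22,0,15.7],"rot":[0,0,0],"jaw":30},{"delta_pos":[-12,0,8.7],"rot":[0,0,0],"jaw":30}]'
python3 -m creep '[{"delta_pos":[0,0,0],"rot":[0,-0.05,0],"jaw":30},{"delta_pos":[0,0,0],"rot":[0,-0.08,0],"jaw":30},{"delta_pos":[0,0,0],"rot":[0,-0.07,0],"jaw":30},{"delta_pos":[0,0,0],"rot":[0,-0.034,0],"jaw":30},{"delta_pos":[0,0,0],"rot":[0,0,0],"jaw":30},{"delta_pos":[0,0,0],"rot":[0,0,0],"jaw":30},{"delta_pos":[0,0,0],"rot":[0,0,0],"jaw":30},{"delta_pos":[0,0,0],"rot":[0,0,0],"jaw":30},{"delta_pos":[0,0,0],"rot":[0,0,0],"jaw":30},{"delta_pos":[0,0,0],"rot":[0,0,0],"jaw":30}]'
python3 d.py 393.6 -317.5 23 0.09
python3 - <<'E'
import h; from m import *
k=arm.calibration('wrist'); im=arm.get_image('wrist'); cv2.imwrite('pics/w3.png',im[:,:,::-1]); h.cal=lambda c:k
p=(393.6,-317.5,.09)
for q,c in((place(box(-65,65,-95,95,30,30),p),(255,255,0)),):
    for u in proj('wrist',q): cv2.drawMarker(im,tuple(int(v) for v in u),(255,255,0),1,14,2)
cv2.imwrite('pics/w3m.png',im[:,:,::-1])
E
```

```text
clock: 7.97
position: [389.0, -318.9, 141.9]
ee_rot: [-0.534, -0.461, 0.462, 0.537]
contact_force: [0.7, -0.6, -2.2]
gripper_width: 42.3
clock: 8.8
position: [393.0, -317.5, 142.8]
ee_rot: [-0.477, -0.522, 0.522, 0.477]
contact_force: [-0.1, -0.6, -1.9]
gripper_width: 42.5
t 8.8 pos [ 393.  -317.5  142.8] w 42.5 F [-0.1 -0.6 -1.9]
zdir yaw -3.0517 tilt [ 1.e-04 -1.e+00  1.e-04] j [-0.36  0.24 -0.38 -0.   -0.95  0.45]
delta tool [-1.000e-01  1.198e+02 -6.000e-01]
rot about tool y -0.0002
```

View pics/w3m.png

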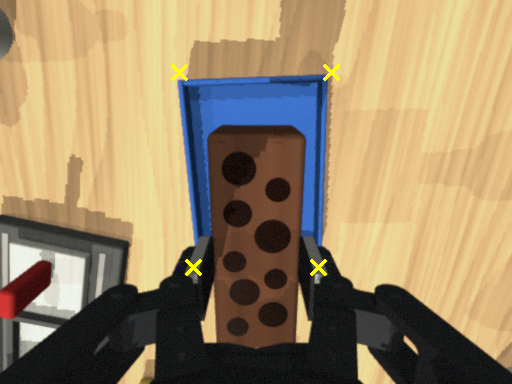

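Tray corners project within a few pixels: the observed far rim is at about row 80 against a predicted 72. The margin is ample, so I'll shift 3 mm and lower.

```bash
python3 -m creep '[{"delta_pos":[3,10,0],"rot":[0,-0.015,0],"jaw":30},{"delta_pos":[0,18,0],"rot":[0,0,0],"jaw":30},{"delta_pos":[0,20,0],"rot":[0,0,0],"jaw":30},{"delta_pos":[0,20,0],"rot":[0,0,0],"jaw":30},{"delta_pos":[0,18,0],"rot":[0,0,0],"jaw":30},{"delta_pos":[0,14,0],"rot":[0,0,0],"jaw":30},{"delta_pos":[0,8,0],"rot":[0,0,0],"jaw":30},{"delta_pos":[0,6,0],"rot":[0,0,0],"jaw":30},{"delta_pos":[0,4,0],"rot":[0,0,0],"jaw":30},{"delta_pos":[0,0,0],"rot":[0,0,0],"jaw":30}]'
python3 d.py 393.6 -317.5 21 0.09
```

```text
clock: 9.68
position: [392.8, -314.5, 24.6]
ee_rot: [-0.473, -0.525, 0.526, 0.473]
contact_force: [-0.8, -0.0, -1.5]
gripper_width: 42.5
t 9.68 pos [ 392.8 -314.5   24.6] w 42.5 F [-0.8 -0.  -1.5]
zdir yaw -3.0366 tilt [ 2.e-04 -1.e+00  4.e-04] j [-0.35  0.4  -0.52  0.   -0.65  0.46]
delta tool [-3.   3.6 -0.5]
rot about tool y 0.015
```

Lower the last few mm, one at a time, watching the force.

```bash
python3 -m creep '[{"delta_pos":[0,1,0],"rot":[0,0,0],"jaw":30},{"delta_pos":[0,1,0],"rot":[0,0,0],"jaw":30},{"delta_pos":[0,0.5,0],"rot":[0,0,0],"jaw":30},{"delta_pos":[0,0.5,0],"rot":[0,0,0],"jaw":30},{"delta_pos":[0,0,0],"rot":[0,0,0],"jaw":30},{"delta_pos":[0,0,0],"rot":[0,0,0],"jaw":30},{"delta_pos":[0,0,0],"rot":[0,0,0],"jaw":30},{"delta_pos":[0,0,0],"rot":[0,0,0],"jaw":30},{"delta_pos":[0,0,0],"rot":[0,0,0],"jaw":30},{"delta_pos":[0,0,0],"rot":[0,0,0],"jaw":30}]'
```

```text
clock: 10.52
position: [392.7, -314.5, 21.9]
ee_rot: [-0.473, -0.526, 0.526, 0.473]
contact_force: [-0.4, -0.3, -1.1]
gripper_width: 42.6
```

```bash
python3 -m creep '[{"delta_pos":[0,0.5,0],"rot":[0,0,0],"jaw":30},{"delta_pos":[0,0.5,0],"rot":[0,0,0],"jaw":30},{"delta_pos":[0,0.5,0],"rot":[0,0,0],"jaw":30},{"delta_pos":[0,0,0],"rot":[0,0,0],"jaw":30},{"delta_pos":[0,0,0],"rot":[0,0,0],"jaw":30},{"delta_pos":[0,0,0],"rot":[0,0,0],"jaw":30},{"delta_pos":[0,0,0],"rot":[0,0,0],"jaw":30},{"delta_pos":[0,0,0],"rot":[0,0,0],"jaw":30},{"delta_pos":[0,0,0],"rot":[0,0,0],"jaw":30},{"delta_pos":[0,0,0],"rot":[0,0,0],"jaw":30}]'
```

```text
clock: 11.35
position: [392.8, -314.6, 20.7]
ee_rot: [-0.473, -0.526, 0.526, 0.473]
contact_force: [-1.7, 1.7, 5.3]
gripper_width: 42.6
```

Contact felt: Fz rose from −1 to +5 N. Release and rise.

```bash
python3 -m creep '[{"delta_pos":[0,0,0],"rot":[0,0,0],"jaw":60},{"delta_pos":[0,0,0],"rot":[0,0,0],"jaw":60},{"delta_pos":[0,0,0],"rot":[0,0,0],"jaw":60},{"delta_pos":[0,0,0],"rot":[0,0,0],"jaw":60},{"delta_pos":[0,-4,0],"rot":[0,0,0],"jaw":60},{"delta_pos":[0,-12,0],"rot":[0,0,0],"jaw":60},{"delta_pos":[0,-22,0],"rot":[0,0,0],"jaw":60},{"delta_pos":[0,-32,0],"rot":[0,0,0],"jaw":60},{"delta_pos":[0,-36,0],"rot":[0,0,0],"jaw":60},{"delta_pos":[0,-36,0],"rot":[0,0,0],"jaw":60}]'
python3 d.py 372.5 290 180 -0.24
python3 - <<'E'
from m import *
im=arm.get_image('wrist'); cv2.imwrite('pics/w4.png',im[:,:,::-1])
m=seg('wrist',im,(100,420,60,384),lambda h,s,v:(h<14)&(s>90)&(v<150)); a=cv2.minAreaRect(np.argwhere(m)[:,::-1].astype(np.float32)); print(m.sum(),a)
E
```

```text
clock: 12.18
position: [392.2, -314.3, 163.9]
ee_rot: [-0.473, -0.525, 0.526, 0.473]
contact_force: [1.0, -0.1, 0.3]
gripper_width: 60.1
t 12.18 pos [ 392.2 -314.3  163.9] w 60.1 F [ 1.  -0.1  0.3]
zdir yaw -3.0366 tilt [ 4.e-04 -1.e+00  9.e-04] j [-0.35  0.22 -0.35  0.   -1.    0.46]
delta tool [603.1 -15.9 -43.7]
rot about tool y 0.345
5279.0 ((255.5, 173.5), (121.0, 47.0), 90.0)
```

```bash
python3 -m creep '[{"delta_pos":[22,-1.6,-6],"rot":[0,0,0],"jaw":85},{"delta_pos":[30,-1.6,-6],"rot":[0,0,0],"jaw":85},{"delta_pos":[31,-1.6,-6],"rot":[0,0,0],"jaw":85},{"delta_pos":[31,-1.6,-6],"rot":[0,0,0],"jaw":85},{"delta_pos":[31,-1.6,-6],"rot":[0,0,0],"jaw":85},{"delta_pos":[31,-1.6,-6],"rot":[0,0,0],"jaw":85},{"delta_pos":[31,-1.6,-6],"rot":[0,0,0],"jaw":85},{"delta_pos":[31,-1.6,-6],"rot":[0,0,0],"jaw":85},{"delta_pos":[31,-1.6,-6],"rot":[0,0,0],"jaw":85},{"delta_pos":[31,-1.6,-6],"rot":[0,0,0],"jaw":85}]'
python3 -m creep '[{"delta_pos":[31,0,2],"rot":[0,0,0],"jaw":85},{"delta_pos":[31,0,2],"rot":[0,0,0],"jaw":85},{"delta_pos":[31,0,2],"rot":[0,0,0],"jaw":85},{"delta_pos":[31,0,2],"rot":[0,0,0],"jaw":85},{"delta_pos":[31,0,2],"rot":[0,0,0],"jaw":85},{"delta_pos":[31,0,2],"rot":[0,0,0],"jaw":85},{"delta_pos":[31,0,2],"rot":[0,0,0],"jaw":85},{"delta_pos":[31,0,2],"rot":[0,0,0],"jaw":85},{"delta_pos":[31,0,2],"rot":[0,0,0],"jaw":85},{"delta_pos":[22,0,0],"rot":[0,0,0],"jaw":85}]'
python3 -m creep '[{"delta_pos":[0,0,0],"rot":[0,0.1,0],"jaw":85},{"delta_pos":[0,0,0],"rot":[0,0.1,0],"jaw":85},{"delta_pos":[0,0,0],"rot":[0,0.1,0],"jaw":85},{"delta_pos":[0,0,0],"rot":[0,0.045,0],"jaw":85},{"delta_pos":[0,0,0],"rot":[0,0,0],"jaw":85},{"delta_pos":[0,0,0],"rot":[0,0,0],"jaw":85},{"delta_pos":[0,0,0],"rot":[0,0,0],"jaw":85},{"delta_pos":[0,0,0],"rot":[0,0,0],"jaw":85},{"delta_pos":[0,0,0],"rot":[0,0,0],"jaw":85},{"delta_pos":[0,0,0],"rot":[0,0,0],"jaw":85}]'
python3 d.py 372.5 305 110 -0.24
python3 - <<'E'
import h; from m import *
k=arm.calibration('wrist'); im=arm.get_image('wrist'); cv2.imwrite('pics/w5.png',im[:,:,::-1]); h.cal=lambda c:k
u=proj('wrist',[372.5,305,45])[0]; print(u)
m=seg('wrist',im,(120,400,40,330),lambda h,s,v:(s<60)&(v>120)); print(m.sum(),np.argwhere(m).min(0)[::-1],np.argwhere(m).max(0)[::-1])
print(fit({'wrist':m},[box(-22.5,22.5,-60,60,45,45)],[372.5,305,-.24]))
print(fit({'wrist':m},[BLK],[372.5,305,-.24]))
m=(m*120).astype(np.uint8); im[...,0]=np.maximum(im[...,0],m); cv2.imwrite('pics/w5m.png',im[:,:,::-1])
E
```

```text
clock: 13.07
position: [420.8, -8.4, 178.8]
ee_rot: [0.473, 0.526, -0.525, -0.473]
contact_force: [0.4, -0.2, 1.0]
gripper_width: 85.1
clock: 13.9
position: [371.0, 289.9, 178.6]
ee_rot: [0.473, 0.526, -0.526, -0.473]
contact_force: [0.4, 0.9, 0.5]
gripper_width: 85.0
clock: 14.73
position: [371.6, 287.5, 178.4]
ee_rot: [-0.556, -0.437, 0.437, 0.556]
contact_force: [-0.6, -0.0, 1.0]
gripper_width: 85.2
t 14.73 pos [371.6 287.5 178.4] w 85.2 F [-0.6 -0.   1. ]
zdir yaw 2.9018 tilt [ 1.e-04 -1.e+00 -0.e+00] j [ 1.01  0.15 -0.4  -0.   -1.02 -1.25]
delta tool [17.2 68.4  3.2]
rot about tool y 0.0002
[259.33695374 190.68299014]
4621.0 [239 135] [282 244]
([np.float64(372.54300208822497), np.float64(307.97072277416635), np.float64(-0.23310864854196467)], np.float64(0.0717474784763505))
([np.float64(373.6465519381036), np.float64(312.8695926722496), np.float64(-0.25334735601214625)], np.float64(0.10910973348439139))
```

View pics/w5.png

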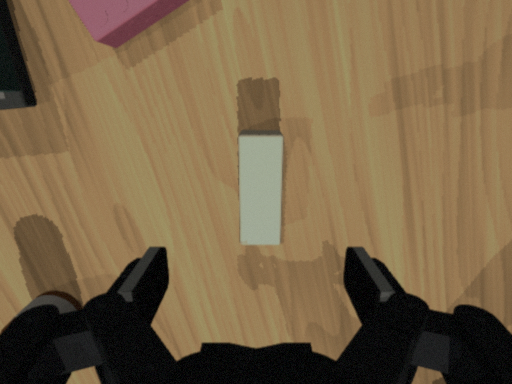

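The blank's top face spans (239,135) to (283,244), and the fit gives (372.5, 308) at yaw −0.235. Descend on it.

```bash
python3 -m creep '[{"delta_pos":[10,14,2],"rot":[0,0,0],"jaw":85},{"delta_pos":[9.7,20,1.7],"rot":[0,0,0],"jaw":85},{"delta_pos":[0,22,0],"rot":[0,0,0],"jaw":85},{"delta_pos":[0,22,0],"rot":[0,0,0],"jaw":85},{"delta_pos":[0,22,0],"rot":[0,0,0],"jaw":85},{"delta_pos":[0,20,0],"rot":[0,0,0],"jaw":85},{"delta_pos":[0,16,0],"rot":[0,0,0],"jaw":85},{"delta_pos":[0,12,0],"rot":[0,0,0],"jaw":85},{"delta_pos":[0,8,0],"rot":[0,0,0],"jaw":85},{"delta_pos":[0,0,0],"rot":[0,0,0],"jaw":85}]'
python3 d.py 372.5 307.8 17 -0.236
```

```text
clock: 15.62
position: [372.0, 306.7, 20.9]
ee_rot: [0.557, 0.435, -0.438, -0.556]
contact_force: [0.6, -0.4, -1.1]
gripper_width: 85.2
t 15.62 pos [372.  306.7  20.9] w 85.2 F [ 0.6 -0.4 -1.1]
zdir yaw 2.9014 tilt [-0.0033 -1.      0.0012] j [ 1.03  0.38 -0.57 -0.   -0.62 -1.27]
delta tool [ 1.2  3.9 -0.2]
rot about tool y -0.0042
```

```bash
python3 -m creep '[{"delta_pos":[1,3,0],"rot":[0,0,0],"jaw":85},{"delta_pos":[0,0,0],"rot":[0,0,0],"jaw":30},{"delta_pos":[0,0,0],"rot":[0,0,0],"jaw":30},{"delta_pos":[0,0,0],"rot":[0,0,0],"jaw":30},{"delta_pos":[0,0,0],"rot":[0,0,0],"jaw":30},{"delta_pos":[0,0,0],"rot":[0,0,0],"jaw":30},{"delta_pos":[0,0,0],"rot":[0,0,0],"jaw":30},{"delta_pos":[0,0,0],"rot":[0,0,0],"jaw":30},{"delta_pos":[0,0,0],"rot":[0,0,0],"jaw":30},{"delta_pos":[0,0,0],"rot":[0,0,0],"jaw":30}]'; python3 d.py
```

```text
clock: 16.45
position: [373.6, 309.8, 21.7]
ee_rot: [-0.556, -0.438, 0.436, 0.556]
contact_force: [-3.3, -1.1, 11.7]
gripper_width: 30.0
t 16.45 pos [373.6 309.8  21.7] w 30.0 F [-3.3 -1.1 11.7]
zdir yaw 2.9028 tilt [ 0.0032 -1.     -0.0016] j [ 1.03  0.38 -0.57  0.   -0.62 -1.27]
```

The width of 30 mm means the grasp isn't as expected, so I'll look.

Run:
```python
from m import *
im=arm.get_image('wrist'); s=arm.get_image('side'); t=arm.get_image('top')
cv2.imwrite('pics/w6.png',np.hstack([cv2.resize(im,(448,336)),cv2.resize(s[250:340,280:390],(350,286))[:286] if 0 else cv2.copyMakeBorder(cv2.resize(s[240:330,280:390],(350,286)),0,50,0,0,0)])[:,:,::-1])
```

```text
(no output)
```

View pics/w6.png

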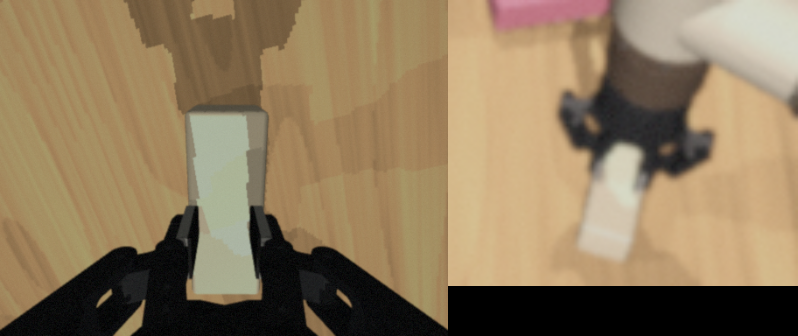

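The blank appears to sit between the pads at the same apparent width as the carved block did, and Fz suggests the fingertips are pressing on the bench. I'll rise slightly and re-read.

```bash
python3 -m creep '[{"delta_pos":[0,-1,0],"rot":[0,0,0],"jaw":30},{"delta_pos":[0,-1,0],"rot":[0,0,0],"jaw":30},{"delta_pos":[0,-1,0],"rot":[0,0,0],"jaw":30},{"delta_pos":[0,-1,0],"rot":[0,0,0],"jaw":30},{"delta_pos":[0,-1,0],"rot":[0,0,0],"jaw":30},{"delta_pos":[0,0,0],"rot":[0,0,0],"jaw":30},{"delta_pos":[0,0,0],"rot":[0,0,0],"jaw":30},{"delta_pos":[0,0,0],"rot":[0,0,0],"jaw":30},{"delta_pos":[0,0,0],"rot":[0,0,0],"jaw":30},{"delta_pos":[0,0,0],"rot":[0,0,0],"jaw":30}]'
python3 - <<'E'
from m import *
print(arm.read_state()['gripper_width'])
im=arm.get_image('wrist')
cv2.imwrite('pics/w7.png',cv2.resize(im[100:384,150:370],(620,800))[:600,:,::-1])
E
```

```text
clock: 17.43
position: [372.8, 308.5, 24.3]
ee_rot: [0.556, 0.436, -0.437, -0.556]
contact_force: [0.5, -0.5, 0.1]
gripper_width: 29.7
29.720864692002962
```

View pics/w7.png

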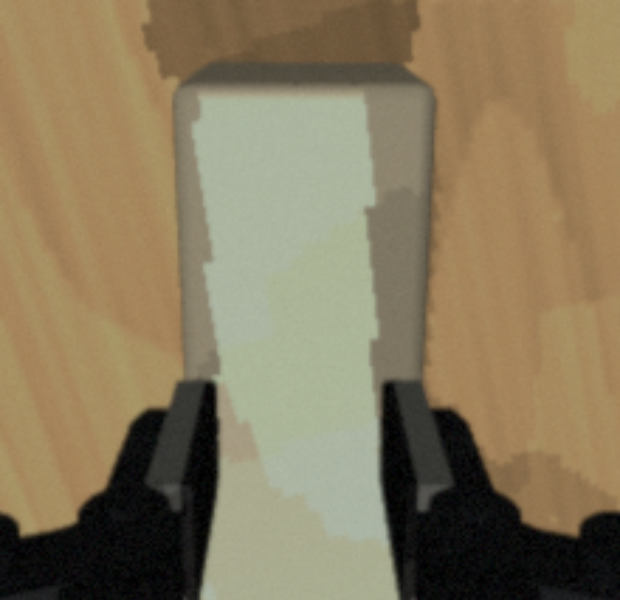

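The pads show as 30 mm apart over a block that looks about 92 px wide, with no load on the wrist, so the blank isn't held. I'll triangulate its real height and size from the stored views before trying again.

```bash
python3 -m creep '[{"delta_pos":[0,0,0],"rot":[0,0,0],"jaw":85},{"delta_pos":[0,0,0],"rot":[0,0,0],"jaw":85},{"delta_pos":[0,0,0],"rot":[0,0,0],"jaw":85},{"delta_pos":[0,0,0],"rot":[0,0,0],"jaw":85},{"delta_pos":[0,-5,0],"rot":[0,0,0],"jaw":85},{"delta_pos":[0,-10,0],"rot":[0,0,0],"jaw":85},{"delta_pos":[0,-25,0],"rot":[0,0,0],"jaw":85},{"delta_pos":[0,-35,0],"rot":[0,0,0],"jaw":85},{"delta_pos":[0,-35,0],"rot":[0,0,0],"jaw":85},{"delta_pos":[0,-35,0],"rot":[0,0,0],"jaw":85}]'
python3 - <<'E'
import h; from m import *
k=arm.calibration('wrist'); im=arm.get_image('wrist'); st=arm.get_image('side'); tt=arm.get_image('top'); s=arm.read_state(); print(s['clock'],np.round(s['position'],1),s['gripper_width'])
cv2.imwrite('pics/w8.png',im[:,:,::-1])
o=h.cal; h.cal=lambda c:k if c=='wrist' else o(c)
W=seg('wrist',im,(100,420,10,330),lambda h,s,v:(s<75)&(v>110))
q=cv2.approxPolyDP(cv2.findContours(W.astype(np.uint8),0,1)[0][0],6,True)[:,0]; print('wrist poly',q.tolist(),W.sum())
T=seg('top',tt,(105,162,275,312),lambda h,s,v:(s<75)&(v>110)); S_=seg('side',st,(310,355,265,330),lambda h,s,v:(s<60)&(v>160))
r=cv2.minAreaRect(q.astype(np.float32)); uvw=r[0]; uvt=np.argwhere(T).mean(0)[::-1]
print('rect',r,'top rect',cv2.minAreaRect(np.argwhere(T)[:,::-1].astype(np.float32)))
for z in(0,20,30,45,60): print(z,'wrist',ray('wrist',uvw,z).round(1)[:2],'top',ray('top',uvt,z).round(1)[:2],
  'edges mm',[round(float(np.linalg.norm(ray('wrist',q[i],z)-ray('wrist',q[(i+1)%len(q)],z))),1) for i in range(len(q))])
a=cv2.resize(im[:,80:440],(360,384)); b=cv2.resize(st[255:335,295:375],(400,400),interpolation=3)[:384]
cv2.imwrite('pics/w8v.png',np.hstack([a,b])[:,:,::-1])
E
```

```text
clock: 18.32
position: [372.6, 308.1, 171.3]
ee_rot: [0.556, 0.436, -0.437, -0.556]
contact_force: [1.4, 0.8, -0.6]
gripper_width: 85.2
18.4667 [374.  310.2 172.9] 85.06735184124199
wrist poly [[235, 114], [236, 229], [276, 230], [280, 117]] 5237.0
rect ((255.49264526367188, 172.2077178955078), (45.07795715332031, 114.89263153076172), 2.02732253074646) top rect ((140.6099853515625, 292.7300109863281), (41.577880859375, 17.111984252929688), 8.130102157592773)
0 wrist [375.  314.7] top [371.4 311. ] edges mm [134.9, 48.4, 133.1, 48.6]
20 wrist [373.8 309.9] top [371.2 306.3] edges mm [126.9, 45.5, 125.2, 45.7]
30 wrist [373.2 307.5] top [371. 304.] edges mm [122.9, 44.1, 121.3, 44.3]
45 wrist [372.3 303.9] top [370.9 300.5] edges mm [116.9, 42.0, 115.4, 42.1]
60 wrist [371.4 300.3] top [370.7 297. ] edges mm [111.0, 39.8, 109.5, 39.9]
```

View pics/w8v.png

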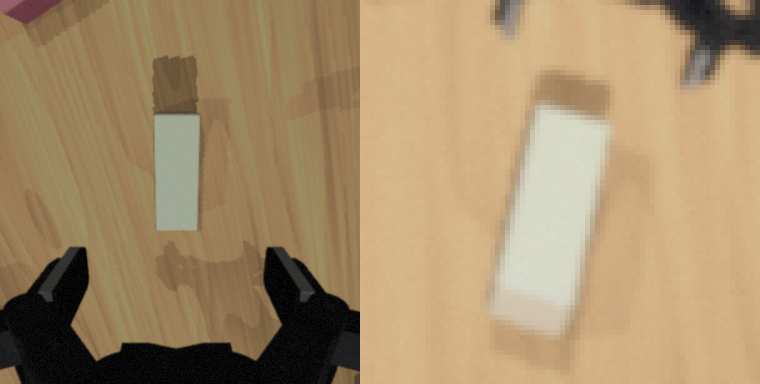

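```bash
python3 -m creep '[{"delta_pos":[0,16,0],"rot":[0,0,0],"jaw":85},{"delta_pos":[0,24,0],"rot":[0,0,0],"jaw":85},{"delta_pos":[0,26,0],"rot":[0,0,0],"jaw":85},{"delta_pos":[0,26,0],"rot":[0,0,0],"jaw":85},{"delta_pos":[0,24,0],"rot":[0,0,0],"jaw":85},{"delta_pos":[0,18,0],"rot":[0,0,0],"jaw":85},{"delta_pos":[0,12,0],"rot":[0,0,0],"jaw":85},{"delta_pos":[0,6,0],"rot":[0,0,0],"jaw":85},{"delta_pos":[0,0,0],"rot":[0,0,0],"jaw":85},{"delta_pos":[0,0,0],"rot":[0,0,0],"jaw":85}]'; python3 d.py 372.5 305 12 -0.236
```

```text
clock: 19.3
position: [372.8, 308.4, 17.2]
ee_rot: [0.556, 0.436, -0.437, -0.556]
contact_force: [1.1, 0.1, 0.3]
gripper_width: 84.9
t 19.3 pos [372.8 308.4  17.2] w 84.9 F [1.1 0.1 0.3]
zdir yaw 2.9018 tilt [-9.e-04 -1.e+00  2.e-04] j [ 1.03  0.39 -0.57  0.   -0.61 -1.27]
delta tool [-3.4  5.2 -0.5]
rot about tool y -0.0038
```

```bash
python3 -m creep '[{"delta_pos":[-1.5,3,0],"rot":[0,0,0],"jaw":85},{"delta_pos":[-1,2.5,0],"rot":[0,0,0],"jaw":60},{"delta_pos":[0,0,0],"rot":[0,0,0],"jaw":55},{"delta_pos":[0,0,0],"rot":[0,0,0],"jaw":50},{"delta_pos":[0,0,0],"rot":[0,0,0],"jaw":40},{"delta_pos":[0,0,0],"rot":[0,0,0],"jaw":40},{"delta_pos":[0,0,0],"rot":[0,0,0],"jaw":40},{"delta_pos":[0,0,0],"rot":[0,0,0],"jaw":40},{"delta_pos":[0,0,0],"rot":[0,0,0],"jaw":40},{"delta_pos":[0,0,0],"rot":[0,0,0],"jaw":40}]'; python3 d.py
python3 - <<'E'
from m import *
im=arm.get_image('wrist'); cv2.imwrite('pics/w9.png',im[:,:,::-1])
E
```

```text
clock: 20.13
position: [372.4, 306.3, 12.7]
ee_rot: [-0.556, -0.437, 0.436, 0.556]
contact_force: [-1.1, -1.7, 4.8]
gripper_width: 43.2
t 20.13 pos [372.4 306.3  12.7] w 43.2 F [-1.1 -1.7  4.8]
zdir yaw 2.9019 tilt [ 6.e-04 -1.e+00 -4.e-04] j [ 1.03  0.39 -0.58  0.   -0.6  -1.27]
```

Now it stops at 43 mm, as it did on the carved block. Lift a little and check.

```bash
python3 -m creep '[{"delta_pos":[0,0,0],"rot":[0,0,0],"jaw":30},{"delta_pos":[0,0,0],"rot":[0,0,0],"jaw":30},{"delta_pos":[0,0,0],"rot":[0,0,0],"jaw":30},{"delta_pos":[0,-1,0],"rot":[0,0,0],"jaw":30},{"delta_pos":[0,-2,0],"rot":[0,0,0],"jaw":30},{"delta_pos":[0,-2,0],"rot":[0,0,0],"jaw":30},{"delta_pos":[0,-1,0],"rot":[0,0,0],"jaw":30},{"delta_pos":[0,0,0],"rot":[0,0,0],"jaw":30},{"delta_pos":[0,0,0],"rot":[0,0,0],"jaw":30},{"delta_pos":[0,0,0],"rot":[0,0,0],"jaw":30}]'; python3 d.py
python3 - <<'E'
from m import *
im=arm.get_image('wrist'); cv2.imwrite('pics/w10.png',im[:,:,::-1])
b=cv2.imread('pics/w2.png')
cv2.imwrite('pics/w10v.png',np.hstack([im[90:384,130:390,::-1],b[90:384,130:390]]))
E
```

```text
clock: 21.02
position: [372.2, 306.0, 17.8]
ee_rot: [0.556, 0.436, -0.437, -0.556]
contact_force: [-0.0, 0.1, -2.0]
gripper_width: 42.8
t 21.02 pos [372.2 306.   17.8] w 42.8 F [-0.   0.1 -2. ]
zdir yaw 2.9015 tilt [-2.e-04 -1.e+00  1.e-04] j [ 1.03  0.39 -0.57 -0.   -0.61 -1.27]
```

View pics/w10v.png

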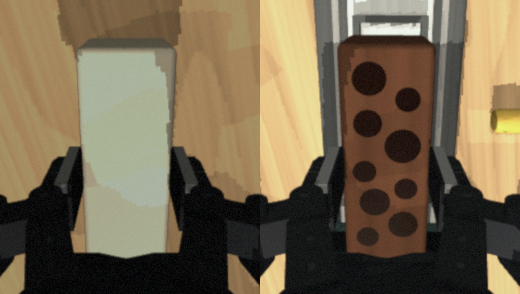

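The blank is held (width 42.8, Fz −2 N) and sits in the gripper just as the carved block did. Now I'll lift it, and measure the empty cradle's lips in w1/w2 together with the block's offset in the grip.

```bash
python3 -m creep '[{"delta_pos":[0,-10,0],"rot":[0,0,0],"jaw":30},{"delta_pos":[0,-16,0],"rot":[0,0,0],"jaw":30},{"delta_pos":[0,-20,0],"rot":[0,0,0],"jaw":30},{"delta_pos":[0,-22,0],"rot":[0,0,0],"jaw":30},{"delta_pos":[0,-22,0],"rot":[0,0,0],"jaw":30},{"delta_pos":[0,-22,0],"rot":[0,0,0],"jaw":30},{"delta_pos":[0,-16,0],"rot":[0,0,0],"jaw":30},{"delta_pos":[0,-10,0],"rot":[0,0,0],"jaw":30},{"delta_pos":[0,0,0],"rot":[0,0,0],"jaw":30},{"delta_pos":[0,0,0],"rot":[0,0,0],"jaw":30}]'; python3 d.py 621 -79.5 160 -0.142
python3 - <<'E'
import h; from m import *; import pickle
s=arm.read_state(); k=arm.calibration('wrist'); im=arm.get_image('wrist'); cv2.imwrite('pics/w11.png',im[:,:,::-1])
Rt=Ro.from_quat(s['ee_rot']).as_matrix(); p=np.array(s['position'])
Rct=k['R']@Rt; tct=k['R']@p+k['t']; print('cam in tool',(-Rct.T@tct).round(1)); np.savez('he.npz',R=Rct,t=tct,K=k['intrinsics'])
w2=cv2.imread('pics/w2.png'); w11=im[:,:,::-1]; w1=cv2.imread('pics/w1.png')
pr=lambda a:' '.join(str(int(v)) for v in a)
for n,w in(('w2',w2),('w11',w11)):
    g=w[:,:,::-1].astype(int).sum(2)//3
    print(n,'col 225-290 rows 115-150:',pr(np.median(g[115:150,225:290],1)))
    print(n,'row170-180 cols 200-318:',pr(np.median(g[168:180,200:318],0)))
g=w1.astype(int).sum(2)//3
print('w1 rows 125-150',pr(np.median(g[125:150,255:275],1)))
print('w1 rows 250-275',pr(np.median(g[250:275,255:275],1)))
print('w1 cols 225-305 @175-200',pr(np.median(g[175:200,225:305],0)))
g=w2.astype(int).sum(2)//3; print('w2 rows 95-130',pr(np.median(g[95:130,235:285],1)))
E
```

```text
clock: 21.9
position: [372.0, 306.0, 155.8]
ee_rot: [-0.556, -0.437, 0.436, 0.557]
contact_force: [0.4, -0.5, -3.1]
gripper_width: 43.4
t 21.9 pos [372.  306.  155.8] w 43.4 F [ 0.4 -0.5 -3.1]
zdir yaw 2.9013 tilt [ 6.e-04 -1.e+00  3.e-04] j [ 1.03  0.19 -0.41 -0.   -0.97 -1.27]
delta tool [-315.2   -4.5 -333.6]
rot about tool y -0.0983
cam in tool [ -76.4 -166.4   -0.4]
w2 col 225-290 rows 115-150: 202 214 220 230 236 238 238 238 236 193 105 43 31 31 32 32 32 34 37 44 49 55 60 66 70 74 75 75 75 75 75 76 76 76 76
w2 row170-180 cols 200-318: 72 70 70 70 76 109 124 124 95 62 50 49 52 54 56 54 59 69 75 78 78 74 51 31 23 21 23 21 19 20 21 21 21 20 19 21 22 22 20 19 19 20 19 18 21 23 21 22 20 21 20 20 20 22 26 47 70 75 75 75 78 78 78 78 79 80 80 81 80 82 81 81 80 78 79 79 80 77 77 75 76 75 75 74 75 75 77 77 75 76 77 77 78 79 80 79 78 78 78 73 68 64 59 47 53 60 64 73 103 112 112 112 119 121 89 75 73 74
w11 col 225-290 rows 115-150: 129 129 129 130 129 129 130 129 130 128 129 128 118 90 72 70 70 70 70 71 71 73 83 97 111 125 137 148 156 161 162 162 162 163 162
w11 row170-180 cols 200-318: 12
[... 375 characters left out ...]
61 162 162 157 134 122 116 108 101 92 83 110 125 127 125 127 126 128 129 130 129 129 128 127
w1 rows 125-150 162 163 162 164 162 155 145 107 66 59 62 61 58 63 90 71 35 27 28 28 29 37 47 57 64
w1 rows 250-275 46 46 45 45 46 53 56 58 54 51 46 46 44 45 44 43 43 44 44 43 45 43 43 44 44
w1 cols 225-305 @175-200 83 68 65 65 63 63 77 136 161 163 157 110 69 64 64 63 50 58 65 70 73 73 71 68 68 65 58 49 41 32 38 42 44 51 63 64 66 66 66 66 65 67 57 47 33 23 25 25 21 22 23 26 30 55 64 68 70 71 66 60 65 94 72 54 56 56 58 69 104 135 134 97 63 55 56 55 57 65 91 100
w2 rows 95-130 180 180 181 180 180 181 179 172 164 155 112 74 72 72 72 72 74 98 132 186 205 216 222 231 237 238 238 238 236 193 106 43 31 31 32
```

```bash
python3 -m creep '[{"delta_pos":[-18,0,-8],"rot":[0,0,0],"jaw":30},{"delta_pos":[-33,-2,-14],"rot":[0,0,0],"jaw":30},{"delta_pos":[-34,-2,-15],"rot":[0,0,0],"jaw":30},{"delta_pos":[-34,-1,-15],"rot":[0,0,0],"jaw":30},{"delta_pos":[-34,0,-15],"rot":[0,0,0],"jaw":30},{"delta_pos":[-34,0,-15],"rot":[0,0,0],"jaw":30},{"delta_pos":[-34,0,-15],"rot":[0,0,0],"jaw":30},{"delta_pos":[-34,0,-15],"rot":[0,0,0],"jaw":30},{"delta_pos":[-34,0,-15],"rot":[0,0,0],"jaw":30},{"delta_pos":[-26,0,-15],"rot":[0,0,0],"jaw":30}]'
python3 -m creep '[{"delta_pos":[0,0,-18],"rot":[0,0,0],"jaw":30},{"delta_pos":[0,0,-22],"rot":[0,0,0],"jaw":30},{"delta_pos":[0,0,-24],"rot":[0,0,0],"jaw":30},{"delta_pos":[0,0,-24],"rot":[0,0,0],"jaw":30},{"delta_pos":[0,0,-24],"rot":[0,0,0],"jaw":30},{"delta_pos":[0,0,-24],"rot":[0,0,0],"jaw":30},{"delta_pos":[0,0,-24],"rot":[0,0,0],"jaw":30},{"delta_pos":[0,0,-18],"rot":[0,0,0],"jaw":30},{"delta_pos":[0,0,-10],"rot":[0,-0.05,0],"jaw":30},{"delta_pos":[0,0,0],"rot":[0,-0.048,0],"jaw":30}]'
python3 d.py 620.7 -80.1 115 -0.142
python3 - <<'E'
import h; from m import *; import pickle
k,s=pickle.load(open('w1.pkl','rb')); h.cal=lambda c:k
for c in(234,294.5,264.2): print(ray('wrist',(c,187),42).round(1))
for r in (132.2,139): print(r,ray('wrist',(264.5,r),42).round(1))
print(proj('wrist',place(np.array([[0,-70,42],[0,-64,42.],[-26.5,-20,42],[-32.5,-20,42],[26.5,-20,42],[32.5,-20,42]]),(621,-79.5,-.142))).round(1))
E
```

```text
clock: 22.78
position: [433.8, -36.1, 159.6]
ee_rot: [-0.556, -0.435, 0.437, 0.557]
contact_force: [0.2, 0.3, -2.0]
gripper_width: 43.2
clock: 23.62
position: [619.0, -78.9, 157.9]
ee_rot: [-0.533, -0.463, 0.465, 0.535]
contact_force: [0.3, 0.3, -1.8]
gripper_width: 42.8
t 23.62 pos [619.  -78.9 157.9] w 42.8 F [ 0.3  0.3 -1.8]
zdir yaw 3.001 tilt [-0.001  -1.      0.0033] j [ 0.13  0.42 -0.06  0.   -1.09 -0.27]
delta tool [-0.9 42.9 -2. ]
rot about tool y 0.0014
[652.4 -92.   42. ]
[584.1 -82.4  42. ]
[618.3 -87.2  42. ]
132.2 [ 609.9 -148.3   42. ]
139 [ 610.8 -141.1   42. ]
[[263.3 131.9]
 [263.3 137.5]
 [286.4 176.9]
 [291.7 176.9]
 [239.4 176.8]
 [234.1 176.8]]
```

```bash
python3 -m creep '[{"delta_pos":[-1.4,6,-0.7],"rot":[0,0.0014,0],"jaw":30},{"delta_pos":[0,10,0],"rot":[0,0,0],"jaw":30},{"delta_pos":[0,14,0],"rot":[0,0,0],"jaw":30},{"delta_pos":[0,16,0],"rot":[0,0,0],"jaw":30},{"delta_pos":[0,14,0],"rot":[0,0,0],"jaw":30},{"delta_pos":[0,10,0],"rot":[0,0,0],"jaw":30},{"delta_pos":[0,3,0],"rot":[0,0,0],"jaw":30},{"delta_pos":[0,0,0],"rot":[0,0,0],"jaw":30},{"delta_pos":[0,0,0],"rot":[0,0,0],"jaw":30},{"delta_pos":[0,0,0],"rot":[0,0,0],"jaw":30}]'; python3 d.py 619.8 -80.3 46 -0.142
python3 - <<'E'
import h; from m import *
k=arm.calibration('wrist'); im=arm.get_image('wrist'); cv2.imwrite('pics/w12.png',im[:,:,::-1])
o=cv2.resize(im[70:250,150:360],(800,686),interpolation=2)[:600]; h.cal=lambda c:k
for y in(-70,-64):
  for x in(-32.5,-26.5,26.5,32.5):
    u=(proj('wrist',place(np.array([[x,y,42.]]),(620,-79,-.142)))[0]-[150,70])*3.81; cv2.drawMarker(o,tuple(int(v) for v in u),(255,0,0),1,12,1)
cv2.imwrite('pics/w12v.png',o[:,:,::-1])
E
```

```text
clock: 24.45
position: [619.1, -79.8, 88.8]
ee_rot: [0.535, 0.463, -0.462, -0.534]
contact_force: [-0.8, 0.1, -1.5]
gripper_width: 42.9
t 24.45 pos [619.1 -79.8  88.8] w 42.9 F [-0.8  0.1 -1.5]
zdir yaw 2.9982 tilt [ 2.0e-04 -1.0e+00 -1.9e-03] j [ 0.13  0.49 -0.15  0.   -0.93 -0.27]
delta tool [-0.5 42.8 -0.7]
rot about tool y -0.0014
```

View pics/w12v.png

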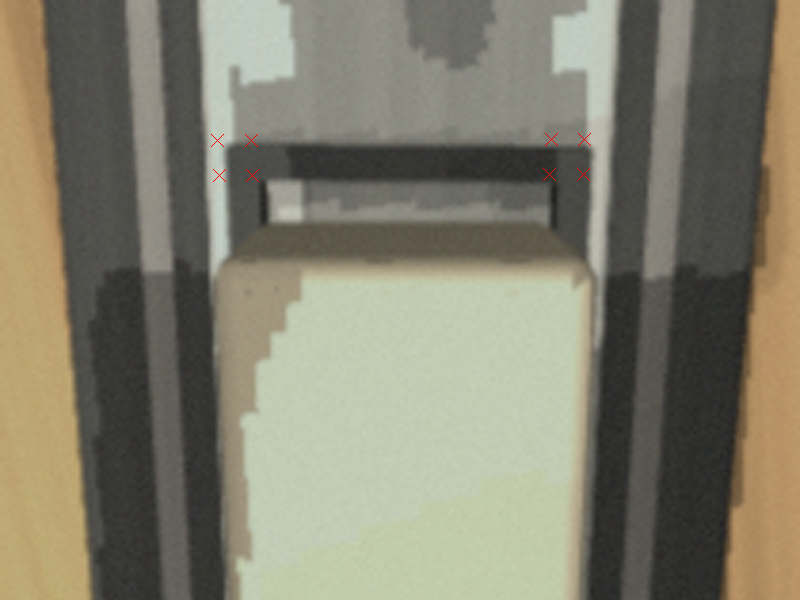

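The lip frame is sharp: inner cols 263–554, near edge row 180. The block's centre is 0.7 mm off sideways and matches lengthwise, with no yaw error. Correct 0.7 mm and lower.

```bash
python3 -m creep '[{"delta_pos":[0,4,0.7],"rot":[0,0,0],"jaw":30},{"delta_pos":[0,7,0],"rot":[0,0,0],"jaw":30},{"delta_pos":[0,7,0],"rot":[0,0,0],"jaw":30},{"delta_pos":[0,6,0],"rot":[0,0,0],"jaw":30},{"delta_pos":[0,5,0],"rot":[0,0,0],"jaw":30},{"delta_pos":[0,5,0],"rot":[0,0,0],"jaw":30},{"delta_pos":[0,4,0],"rot":[0,0,0],"jaw":30},{"delta_pos":[0,2,0],"rot":[0,0,0],"jaw":30},{"delta_pos":[0,0,0],"rot":[0,0,0],"jaw":30},{"delta_pos":[0,0,0],"rot":[0,0,0],"jaw":30}]'
```

```text
clock: 25.33
position: [617.9, -79.7, 47.9]
ee_rot: [0.535, 0.463, -0.463, -0.534]
contact_force: [-0.0, 0.1, -2.1]
gripper_width: 42.8
```

```bash
python3 -m creep '[{"delta_pos":[0,0.5,0],"rot":[0,0,0],"jaw":30},{"delta_pos":[0,0.5,0],"rot":[0,0,0],"jaw":30},{"delta_pos":[0,0.5,0],"rot":[0,0,0],"jaw":30},{"delta_pos":[0,0.5,0],"rot":[0,0,0],"jaw":30},{"delta_pos":[0,0,0],"rot":[0,0,0],"jaw":30},{"delta_pos":[0,0,0],"rot":[0,0,0],"jaw":30},{"delta_pos":[0,0,0],"rot":[0,0,0],"jaw":30},{"delta_pos":[0,0,0],"rot":[0,0,0],"jaw":30},{"delta_pos":[0,0,0],"rot":[0,0,0],"jaw":30},{"delta_pos":[0,0,0],"rot":[0,0,0],"jaw":30}]'; python3 d.py
```

```text
clock: 26.17
position: [617.8, -79.7, 45.9]
ee_rot: [0.535, 0.463, -0.463, -0.535]
contact_force: [-0.3, -1.3, -2.0]
gripper_width: 43.2
t 26.17 pos [617.8 -79.7  45.9] w 43.2 F [-0.3 -1.3 -2. ]
zdir yaw 2.9982 tilt [ 0. -1. -0.] j [ 0.13  0.53 -0.19 -0.   -0.84 -0.27]
```

Below lip level with no contact, so it has entered the recess. Continue to the floor.

```bash
python3 -m creep '[{"delta_pos":[0,0.5,0],"rot":[0,0,0],"jaw":30},{"delta_pos":[0,0.5,0],"rot":[0,0,0],"jaw":30},{"delta_pos":[0,0.5,0],"rot":[0,0,0],"jaw":30},{"delta_pos":[0,0,0],"rot":[0,0,0],"jaw":30},{"delta_pos":[0,0,0],"rot":[0,0,0],"jaw":30},{"delta_pos":[0,0,0],"rot":[0,0,0],"jaw":30},{"delta_pos":[0,0,0],"rot":[0,0,0],"jaw":30},{"delta_pos":[0,0,0],"rot":[0,0,0],"jaw":30},{"delta_pos":[0,0,0],"rot":[0,0,0],"jaw":30},{"delta_pos":[0,0,0],"rot":[0,0,0],"jaw":30}]'; python3 d.py
```

```text
clock: 27.0
position: [617.9, -79.7, 45.3]
ee_rot: [0.535, 0.463, -0.463, -0.534]
contact_force: [-3.5, 0.9, 5.5]
gripper_width: 43.2
t 27.0 pos [617.9 -79.7  45.3] w 43.2 F [-3.5  0.9  5.5]
zdir yaw 2.9984 tilt [-0.e+00 -1.e+00 -6.e-04] j [ 0.13  0.53 -0.2   0.   -0.84 -0.27]
```

```bash
python3 -m creep '[{"delta_pos":[0,0,0],"rot":[0,0,0],"jaw":70},{"delta_pos":[0,0,0],"rot":[0,0,0],"jaw":70},{"delta_pos":[0,0,0],"rot":[0,0,0],"jaw":70},{"delta_pos":[0,0,0],"rot":[0,0,0],"jaw":70},{"delta_pos":[0,-4,0],"rot":[0,0,0],"jaw":70},{"delta_pos":[0,-14,0],"rot":[0,0,0],"jaw":70},{"delta_pos":[0,-24,0],"rot":[0,0,0],"jaw":70},{"delta_pos":[0,-30,0],"rot":[0,0,0],"jaw":70},{"delta_pos":[0,-20,0],"rot":[0,0,0],"jaw":70},{"delta_pos":[0,-4,0],"rot":[0,0,0],"jaw":70}]'
python3 -m creep '[{"delta_pos":[-6,0,0],"rot":[0,0,0],"jaw":70},{"delta_pos":[-14,0,0],"rot":[0,0,0],"jaw":70},{"delta_pos":[-20,0,0],"rot":[0,0,0],"jaw":70},{"delta_pos":[-22,0,0],"rot":[0,0,0],"jaw":70},{"delta_pos":[-22,0,0],"rot":[0,0,0],"jaw":70},{"delta_pos":[-20,0,0],"rot":[0,0,0],"jaw":70},{"delta_pos":[-13,0,0],"rot":[0,0,0],"jaw":70},{"delta_pos":[-6,0,0],"rot":[0,0,0],"jaw":70},{"delta_pos":[0,0,0],"rot":[0,0,0],"jaw":70},{"delta_pos":[0,0,0],"rot":[0,0,0],"jaw":70}]'
python3 d.py
python3 - <<'E'
import h; from m import *
k=arm.calibration('wrist'); s=arm.read_state(); im=arm.get_image('wrist'); cv2.imwrite('pics/w13.png',im[:,:,::-1]); h.cal=lambda c:k
red=lambda h,s,v:((h<6)|(h>174))&(s>150)&(v>70)
m=seg('wrist',im,(180,340,60,384),red); print(m.sum(),np.argwhere(m).min(0)[::-1],np.argwhere(m).max(0)[::-1])
f,e=fit({'wrist':m},[box(-7,7,-15,15,32,87)],[601,-203,-.142]); print(f,e)
R=Ro.from_quat(s['ee_rot']).as_matrix(); print('tool delta',(R.T@(np.array([f[0],f[1],65])-s['position'])).round(1))
t=arm.get_image('top'); pale=seg('top',t,(230,310,170,205),lambda h,s,v:(s<70)&(v>90)); cv2.imwrite('pics/top13.png',t[:,:,::-1])
E
```

```text
clock: 27.83
position: [620.5, -79.8, 145.5]
ee_rot: [0.536, 0.465, -0.461, -0.532]
contact_force: [0.6, 0.2, 1.0]
gripper_width: 69.9
clock: 28.67
position: [599.8, -201.5, 139.7]
ee_rot: [-0.534, -0.462, 0.463, 0.535]
contact_force: [-0.4, -0.6, -0.5]
gripper_width: 70.2
t 28.67 pos [ 599.8 -201.5  139.7] w 70.2 F [-0.4 -0.6 -0.5]
zdir yaw 2.9976 tilt [ 2.0e-04 -1.0e+00  1.2e-03] j [-0.07  0.45 -0.07 -0.   -1.05 -0.07]
598.0 [247 179] [263 217]
[np.float64(600.9552519848295), np.float64(-202.84532706430394), np.float64(-0.0986654874873338)] 0.6837235228539577
tool delta [-1.2 74.7 -1.4]
```

```bash
python3 -m creep '[{"delta_pos":[-1.5,8,0],"rot":[0,0,0],"jaw":70},{"delta_pos":[0,13,0],"rot":[0,0,0],"jaw":70},{"delta_pos":[0,16,0],"rot":[0,0,0],"jaw":70},{"delta_pos":[0,16,0],"rot":[0,0,0],"jaw":70},{"delta_pos":[0,14,0],"rot":[0,0,0],"jaw":70},{"delta_pos":[0,12,0],"rot":[0,0,0],"jaw":70},{"delta_pos":[0,8,0],"rot":[0,0,0],"jaw":70},{"delta_pos":[0,3,0],"rot":[0,0,0],"jaw":70},{"delta_pos":[0,0,0],"rot":[0,0,0],"jaw":70},{"delta_pos":[0,0,0],"rot":[0,0,0],"jaw":70}]'
python3 d.py
python3 -m creep '[{"delta_pos":[0,0,0],"rot":[0,0,0],"jaw":5},{"delta_pos":[0,0,0],"rot":[0,0,0],"jaw":5},{"delta_pos":[0,0,0],"rot":[0,0,0],"jaw":5},{"delta_pos":[0,0,0],"rot":[0,0,0],"jaw":5},{"delta_pos":[0,0,0],"rot":[0,0,0],"jaw":5},{"delta_pos":[0,0,0],"rot":[0,0,0],"jaw":5},{"delta_pos":[0,0,0],"rot":[0,0,0],"jaw":5},{"delta_pos":[0,0,0],"rot":[0,0,0],"jaw":5},{"delta_pos":[0,0,0],"rot":[0,0,0],"jaw":5},{"delta_pos":[0,0,0],"rot":[0,0,0],"jaw":5}]'; python3 d.py
```

```text
clock: 29.6
position: [600.5, -202.9, 50.9]
ee_rot: [0.535, 0.463, -0.463, -0.534]
contact_force: [0.1, 0.5, 0.6]
gripper_width: 69.7
t 29.6 pos [ 600.5 -202.9   50.9] w 69.7 F [0.1 0.5 0.6]
zdir yaw 2.9986 tilt [-2.e-04 -1.e+00 -1.e-03] j [-0.07  0.54 -0.16  0.   -0.87 -0.07]
clock: 30.43
position: [600.5, -203.0, 51.1]
ee_rot: [0.535, 0.463, -0.463, -0.534]
contact_force: [0.2, 0.6, 4.9]
gripper_width: 12.3
t 30.43 pos [ 600.5 -203.    51.1] w 12.3 F [0.2 0.6 4.9]
zdir yaw 2.9983 tilt [-2.0e-04 -1.0e+00 -1.3e-03] j [-0.07  0.54 -0.16  0.   -0.87 -0.07]
```

Handle gripped. Slide in, gently accelerating so the blank stays seated.

```bash
python3 -m creep '[{"delta_pos":[2,0,0],"rot":[0,0,0],"jaw":5},{"delta_pos":[4,0,0],"rot":[0,0,0],"jaw":5},{"delta_pos":[6,0,0],"rot":[0,0,0],"jaw":5},{"delta_pos":[8,0,0],"rot":[0,0,0],"jaw":5},{"delta_pos":[9,0,0],"rot":[0,0,0],"jaw":5},{"delta_pos":[9,0,0],"rot":[0,0,0],"jaw":5},{"delta_pos":[9,0,0],"rot":[0,0,0],"jaw":5},{"delta_pos":[9,0,0],"rot":[0,0,0],"jaw":5},{"delta_pos":[9,0,0],"rot":[0,0,0],"jaw":5},{"delta_pos":[9,0,0],"rot":[0,0,0],"jaw":5}]'; python3 d.py
python3 -m creep '[{"delta_pos":[9,0,0],"rot":[0,0,0],"jaw":5},{"delta_pos":[9,0,0],"rot":[0,0,0],"jaw":5},{"delta_pos":[9,0,0],"rot":[0,0,0],"jaw":5},{"delta_pos":[9,0,0],"rot":[0,0,0],"jaw":5},{"delta_pos":[9,0,0],"rot":[0,0,0],"jaw":5},{"delta_pos":[8,0,0],"rot":[0,0,0],"jaw":5},{"delta_pos":[6,0,0],"rot":[0,0,0],"jaw":5},{"delta_pos":[5,0,0],"rot":[0,0,0],"jaw":5},{"delta_pos":[4,0,0],"rot":[0,0,0],"jaw":5},{"delta_pos":[3,0,0],"rot":[0,0,0],"jaw":5}]'; python3 d.py
```

```text
clock: 31.27
position: [611.5, -129.2, 51.0]
ee_rot: [0.535, 0.463, -0.463, -0.534]
contact_force: [2.2, -2.6, 5.1]
gripper_width: 12.4
t 31.27 pos [ 611.5 -129.2   51. ] w 12.4 F [ 2.2 -2.6  5.1]
zdir yaw 2.9986 tilt [-3.0e-04 -1.0e+00 -2.1e-03] j [ 0.05  0.53 -0.19  0.   -0.85 -0.19]
clock: 32.1
position: [622.1, -58.6, 51.0]
ee_rot: [0.535, 0.464, -0.462, -0.534]
contact_force: [2.8, -3.2, 5.1]
gripper_width: 12.6
t 32.1 pos [622.1 -58.6  51. ] w 12.6 F [ 2.8 -3.2  5.1]
zdir yaw 2.999 tilt [ 3.0e-04 -1.0e+00 -2.8e-03] j [ 0.17  0.53 -0.19  0.   -0.85 -0.31]
```

```bash
python3 -m creep '[{"delta_pos":[3,0,0],"rot":[0,0,0],"jaw":5},{"delta_pos":[3,0,0],"rot":[0,0,0],"jaw":5},{"delta_pos":[2,0,0],"rot":[0,0,0],"jaw":5},{"delta_pos":[2,0,0],"rot":[0,0,0],"jaw":5},{"delta_pos":[1,0,0],"rot":[0,0,0],"jaw":5},{"delta_pos":[1,0,0],"rot":[0,0,0],"jaw":5},{"delta_pos":[1,0,0],"rot":[0,0,0],"jaw":5},{"delta_pos":[0.5,0,0],"rot":[0,0,0],"jaw":5},{"delta_pos":[0,0,0],"rot":[0,0,0],"jaw":5},{"delta_pos":[0,0,0],"rot":[0,0,0],"jaw":5}]'; python3 d.py
```

```text
clock: 32.93
position: [624.0, -45.6, 51.0]
ee_rot: [0.535, 0.464, -0.462, -0.534]
contact_force: [4.1, -2.1, 5.0]
gripper_width: 12.4
t 32.93 pos [624.  -45.6  51. ] w 12.4 F [ 4.1 -2.1  5. ]
zdir yaw 2.9986 tilt [ 6.e-04 -1.e+00 -3.e-03] j [ 0.19  0.53 -0.19  0.   -0.85 -0.33]
```

```bash
python3 -m creep '[{"delta_pos":[0.5,0,0],"rot":[0,0,0],"jaw":5},{"delta_pos":[0.5,0,0],"rot":[0,0,0],"jaw":5},{"delta_pos":[0.5,0,0],"rot":[0,0,0],"jaw":5},{"delta_pos":[0.5,0,0],"rot":[0,0,0],"jaw":5},{"delta_pos":[0,0,0],"rot":[0,0,0],"jaw":5},{"delta_pos":[0,0,0],"rot":[0,0,0],"jaw":5},{"delta_pos":[0,0,0],"rot":[0,0,0],"jaw":5},{"delta_pos":[0,0,0],"rot":[0,0,0],"jaw":5},{"delta_pos":[0,0,0],"rot":[0,0,0],"jaw":5},{"delta_pos":[0,0,0],"rot":[0,0,0],"jaw":5}]'; python3 d.py
```

```text
clock: 33.77
position: [624.1, -44.7, 51.0]
ee_rot: [0.535, 0.463, -0.463, -0.534]
contact_force: [4.0, -5.2, 5.2]
gripper_width: 12.3
t 33.77 pos [624.1 -44.7  51. ] w 12.3 F [ 4.  -5.2  5.2]
zdir yaw 2.9985 tilt [-7.0e-04 -1.0e+00 -2.6e-03] j [ 0.19  0.53 -0.19  0.   -0.85 -0.33]
```

```bash
python3 -m creep '[{"delta_pos":[0.5,0,0],"rot":[0,0,0],"jaw":5},{"delta_pos":[0.5,0,0],"rot":[0,0,0],"jaw":5},{"delta_pos":[0.5,0,0],"rot":[0,0,0],"jaw":5},{"delta_pos":[0.5,0,0],"rot":[0,0,0],"jaw":5},{"delta_pos":[0.5,0,0],"rot":[0,0,0],"jaw":5},{"delta_pos":[0,0,0],"rot":[0,0,0],"jaw":5},{"delta_pos":[0,0,0],"rot":[0,0,0],"jaw":5},{"delta_pos":[0,0,0],"rot":[0,0,0],"jaw":5},{"delta_pos":[0,0,0],"rot":[0,0,0],"jaw":5},{"delta_pos":[0,0,0],"rot":[0,0,0],"jaw":5}]'; python3 d.py
```

```text
clock: 34.6
position: [624.1, -44.6, 51.0]
ee_rot: [0.536, 0.462, -0.463, -0.533]
contact_force: [4.8, -13.9, 3.3]
gripper_width: 12.2
t 34.6 pos [624.1 -44.6  51. ] w 12.2 F [  4.8 -13.9   3.3]
zdir yaw 2.9981 tilt [-0.0035 -1.     -0.0017] j [ 0.19  0.53 -0.19  0.01 -0.85 -0.34]
```

The stop holds: total travel 160 mm, push force rising to 14 N with no motion. Release, rise, and move over the hood, overshooting 40 mm so the wrist camera sees the buttons.

```bash
python3 -m creep '[{"delta_pos":[0,0,0],"rot":[0,0,0],"jaw":60},{"delta_pos":[0,0,0],"rot":[0,0,0],"jaw":60},{"delta_pos":[0,0,0],"rot":[0,0,0],"jaw":60},{"delta_pos":[0,0,0],"rot":[0,0,0],"jaw":60},{"delta_pos":[0,-8,0],"rot":[0,0,0],"jaw":60},{"delta_pos":[0,-24,0],"rot":[0,0,0],"jaw":60},{"delta_pos":[0,-34,0],"rot":[0,0,0],"jaw":60},{"delta_pos":[0,-38,0],"rot":[0,0,0],"jaw":60},{"delta_pos":[0,-38,0],"rot":[0,0,0],"jaw":30},{"delta_pos":[0,-22,0],"rot":[0,0,0],"jaw":0}]'
python3 -m creep '[{"delta_pos":[14,0,3],"rot":[0,0,0],"jaw":0},{"delta_pos":[24,0,5],"rot":[0,0,0],"jaw":0},{"delta_pos":[28,0,6],"rot":[0,0,0],"jaw":0},{"delta_pos":[28,0,6],"rot":[0,0,0],"jaw":0},{"delta_pos":[28,0,6],"rot":[0,0,0],"jaw":0},{"delta_pos":[26,0,5],"rot":[0,0,0],"jaw":0},{"delta_pos":[16,0,3],"rot":[0,0,0],"jaw":0},{"delta_pos":[4,0,0.6],"rot":[0,0,0],"jaw":0},{"delta_pos":[0,0,0],"rot":[0,0,0],"jaw":0},{"delta_pos":[0,0,0],"rot":[0,0,0],"jaw":0}]'
python3 d.py 608 86.5 180
python3 - <<'E'
import h; from m import *
k=arm.calibration('wrist'); s=arm.read_state(); im=arm.get_image('wrist'); cv2.imwrite('pics/w14.png',im[:,:,::-1]); h.cal=lambda c:k if c=='wrist' else o(c)
hsv=cv2.cvtColor(im,cv2.COLOR_RGB2HSV)
G=seg('wrist',im,(0,512,0,384),lambda h,s,v:(h>45)&(h<78)&(s>130)); Rm=seg('wrist',im,(0,512,0,384),lambda h,s,v:((h<8)|(h>172))&(s>150)&(v>70))
for n,m in(('green',G),('red',Rm)):
    a=np.argwhere(m); c,r=cv2.minEnclosingCircle(a[:,::-1].astype(np.float32)); print(n,m.sum(),a.min(0)[::-1],a.max(0)[::-1],np.round(c,1),round(r,1),ray('wrist',c,163).round(1))
for c in('side',):
    t=arm.get_image(c); 
    import numpy as np
    cv2.imwrite('pics/side14.png',t[:,:,::-1])
E
```

```text
clock: 35.43
position: [624.6, -41.2, 220.1]
ee_rot: [0.536, 0.465, -0.461, -0.533]
contact_force: [1.4, -0.7, -0.4]
gripper_width: 36.3
clock: 36.27
position: [612.8, 129.3, 214.2]
ee_rot: [-0.534, -0.463, 0.463, 0.535]
contact_force: [0.1, -0.5, -0.0]
gripper_width: -0.5
t 36.27 pos [612.8 129.3 214.2] w -0.5 F [ 0.1 -0.5 -0. ]
zdir yaw 2.9982 tilt [-5.e-04 -1.e+00  7.e-04] j [ 0.47  0.38  0.02  0.   -1.21 -0.61]
delta tool [-43.   34.2  -1.4]
green 1965.0 [229 117] [278 167] [253.8 141.9] 25.5 [608.2  84.6 163. ]
red 1998.0 [130 117] [180 167] [155.7 141.7] 26.5 [677.3  74.4 163. ]
```

```bash
python3 -m creep '[{"delta_pos":[-8,3,-0.6],"rot":[0,0,0],"jaw":0},{"delta_pos":[-12,6,-0.6],"rot":[0,0,0],"jaw":0},{"delta_pos":[-12,8,-0.6],"rot":[0,0,0],"jaw":0},{"delta_pos":[-8.5,8,0],"rot":[0,0,0],"jaw":0},{"delta_pos":[-4,5,0],"rot":[0,0,0],"jaw":0},{"delta_pos":[0,4,0],"rot":[0,0,0],"jaw":0},{"delta_pos":[0,0,0],"rot":[0,0,0],"jaw":0},{"delta_pos":[0,0,0],"rot":[0,0,0],"jaw":0},{"delta_pos":[0,0,0],"rot":[0,0,0],"jaw":0},{"delta_pos":[0,0,0],"rot":[0,0,0],"jaw":0}]'
python3 d.py 608.2 84.8 154
```

```text
clock: 37.2
position: [608.8, 85.9, 180.8]
ee_rot: [0.535, 0.463, -0.463, -0.534]
contact_force: [-0.2, 0.2, 0.5]
gripper_width: 0.1
t 37.2 pos [608.8  85.9 180.8] w 0.1 F [-0.2  0.2  0.5]
zdir yaw 2.9989 tilt [ 4.e-04 -1.e+00 -9.e-04] j [ 0.4   0.39 -0.06  0.   -1.12 -0.55]
delta tool [-1.2 26.8  0.4]
```

```bash
python3 -m creep '[{"delta_pos":[-1,4,0.3],"rot":[0,0,0],"jaw":0},{"delta_pos":[0,5,0],"rot":[0,0,0],"jaw":0},{"delta_pos":[0,5,0],"rot":[0,0,0],"jaw":0},{"delta_pos":[0,3,0],"rot":[0,0,0],"jaw":0},{"delta_pos":[0,3,0],"rot":[0,0,0],"jaw":0},{"delta_pos":[0,2,0],"rot":[0,0,0],"jaw":0},{"delta_pos":[0,2,0],"rot":[0,0,0],"jaw":0},{"delta_pos":[0,2,0],"rot":[0,0,0],"jaw":0},{"delta_pos":[0,0,0],"rot":[0,0,0],"jaw":0},{"delta_pos":[0,0,0],"rot":[0,0,0],"jaw":0}]'; python3 d.py
```

```text
clock: 38.03
position: [608.0, 84.3, 154.4]
ee_rot: [0.535, 0.463, -0.463, -0.535]
contact_force: [-0.2, 0.1, -0.3]
gripper_width: -0.3
t 38.03 pos [608.   84.3 154.4] w -0.3 F [-0.2  0.1 -0.3]
zdir yaw 2.9982 tilt [-1.e-04 -1.e+00  0.e+00] j [ 0.4   0.41 -0.1   0.   -1.07 -0.54]
```

No contact at TCP z 154, so the real tips evidently end short of the nominal TCP, which also explains the first miss on the blank. Continue carefully.

```bash
python3 -m creep '[{"delta_pos":[0,1,0],"rot":[0,0,0],"jaw":0},{"delta_pos":[0,1,0],"rot":[0,0,0],"jaw":0},{"delta_pos":[0,1,0],"rot":[0,0,0],"jaw":0},{"delta_pos":[0,1,0],"rot":[0,0,0],"jaw":0},{"delta_pos":[0,1,0],"rot":[0,0,0],"jaw":0},{"delta_pos":[0,0,0],"rot":[0,0,0],"jaw":0},{"delta_pos":[0,0,0],"rot":[0,0,0],"jaw":0},{"delta_pos":[0,0,0],"rot":[0,0,0],"jaw":0},{"delta_pos":[0,0,0],"rot":[0,0,0],"jaw":0},{"delta_pos":[0,0,0],"rot":[0,0,0],"jaw":0}]'; python3 d.py
python3 - <<'E'
from m import *
for c in ('side','top'):
    im=arm.get_image(c); cv2.imwrite(f'pics/{c}15.png',im[:,:,::-1])
a=arm.get_image('wrist'); cv2.imwrite('pics/w15.png',a[:,:,::-1])
G=seg('wrist',a,(0,512,0,384),lambda h,s,v:(h>45)&(h<78)&(s>100)); q=np.argwhere(G); print(G.sum(),q.min(0)[::-1],q.max(0)[::-1])
E
```

```text
clock: 38.87
position: [608.0, 84.4, 149.5]
ee_rot: [0.535, 0.463, -0.463, -0.535]
contact_force: [-0.1, -0.5, 0.0]
gripper_width: 0.1
t 38.87 pos [608.   84.4 149.5] w 0.1 F [-0.1 -0.5  0. ]
zdir yaw 2.9982 tilt [ 1.e-04 -1.e+00 -1.e-04] j [ 0.4   0.41 -0.11  0.   -1.05 -0.54]
1868.0 [224 205] [288 251]
```

```bash
python3 -m creep '[{"delta_pos":[0,1,0],"rot":[0,0,0],"jaw":0},{"delta_pos":[0,1,0],"rot":[0,0,0],"jaw":0},{"delta_pos":[0,1,0],"rot":[0,0,0],"jaw":0},{"delta_pos":[0,1,0],"rot":[0,0,0],"jaw":0},{"delta_pos":[0,0,0],"rot":[0,0,0],"jaw":0},{"delta_pos":[0,0,0],"rot":[0,0,0],"jaw":0},{"delta_pos":[0,0,0],"rot":[0,0,0],"jaw":0},{"delta_pos":[0,0,0],"rot":[0,0,0],"jaw":0},{"delta_pos":[0,0,0],"rot":[0,0,0],"jaw":0},{"delta_pos":[0,0,0],"rot":[0,0,0],"jaw":0}]'
python3 - <<'E'
from m import *
a=arm.get_image('wrist'); cv2.imwrite('pics/w16.png',a[:,:,::-1])
v=lambda f:cv2.resize(cv2.imread(f)[150:384,150:360],(380,423))
t=cv2.imread('pics/side15.png')[170:250,210:300]
cv2.imwrite('pics/w16v.png',np.hstack([v('pics/w16.png'),cv2.resize(t,(420,423),interpolation=2)]))
E
```

```text
clock: 39.85
position: [608.0, 84.4, 145.5]
ee_rot: [0.535, 0.463, -0.463, -0.535]
contact_force: [0.6, -0.0, 0.7]
gripper_width: 0.5
```

```bash
python3 -m creep '[{"delta_pos":[0,0.5,0],"rot":[0,0,0],"jaw":0},{"delta_pos":[0,0.5,0],"rot":[0,0,0],"jaw":0},{"delta_pos":[0,0.5,0],"rot":[0,0,0],"jaw":0},{"delta_pos":[0,0.5,0],"rot":[0,0,0],"jaw":0},{"delta_pos":[0,0.5,0],"rot":[0,0,0],"jaw":0},{"delta_pos":[0,0.5,0],"rot":[0,0,0],"jaw":0},{"delta_pos":[0,0,0],"rot":[0,0,0],"jaw":0},{"delta_pos":[0,0,0],"rot":[0,0,0],"jaw":0},{"delta_pos":[0,0,0],"rot":[0,0,0],"jaw":0},{"delta_pos":[0,0,0],"rot":[0,0,0],"jaw":0}]'; python3 d.py
```

```text
clock: 40.73
position: [608.0, 84.4, 142.4]
ee_rot: [0.535, 0.463, -0.463, -0.535]
contact_force: [-0.2, 0.6, 0.5]
gripper_width: 0.1
t 40.73 pos [608.   84.4 142.4] w 0.1 F [-0.2  0.6  0.5]
zdir yaw 2.9982 tilt [ 0. -1. -0.] j [ 0.4   0.42 -0.11  0.   -1.04 -0.54]
```

Consistent with tips 20+ mm short of the nominal TCP: the first blank grasp slipped 24 mm below the block's top. Continue in small steps.

```bash
python3 -m creep '[{"delta_pos":[0,0.5,0],"rot":[0,0,0],"jaw":0},{"delta_pos":[0,0.5,0],"rot":[0,0,0],"jaw":0},{"delta_pos":[0,0.5,0],"rot":[0,0,0],"jaw":0},{"delta_pos":[0,0.5,0],"rot":[0,0,0],"jaw":0},{"delta_pos":[0,0.5,0],"rot":[0,0,0],"jaw":0},{"delta_pos":[0,0.5,0],"rot":[0,0,0],"jaw":0},{"delta_pos":[0,0,0],"rot":[0,0,0],"jaw":0},{"delta_pos":[0,0,0],"rot":[0,0,0],"jaw":0},{"delta_pos":[0,0,0],"rot":[0,0,0],"jaw":0},{"delta_pos":[0,0,0],"rot":[0,0,0],"jaw":0}]'; python3 d.py
python3 - <<'E'
from m import *
for f in('w15','w16',None):
    a=cv2.imread(f'pics/{f}.png')[:,:,::-1].copy() if f else arm.get_image('wrist')
    G=seg('wrist',a,(0,512,0,384),lambda h,s,v:(h>45)&(h<78)&(s>100)); q=np.argwhere(G); print(G.sum(),q.min(0)[::-1],q.max(0)[::-1])
    print([ (r,int(G[r].sum())) for r in range(200,275,6)])
E
```

```text
clock: 41.57
position: [608.0, 84.4, 139.5]
ee_rot: [0.535, 0.463, -0.463, -0.534]
contact_force: [0.1, -0.2, 2.0]
gripper_width: 0.0
t 41.57 pos [608.   84.4 139.5] w 0.0 F [ 0.1 -0.2  2. ]
zdir yaw 2.9982 tilt [ 0.e+00 -1.e+00 -1.e-04] j [ 0.4   0.42 -0.12  0.   -1.03 -0.54]
1868.0 [224 205] [288 251]
[(200, 0), (206, 13), (212, 41), (218, 52), (224, 57), (230, 60), (236, 37), (242, 36), (248, 10), (254, 0), (260, 0), (266, 0), (272, 0)]
1787.0 [223 208] [288 255]
[(200, 0), (206, 0), (212, 33), (218, 47), (224, 56), (230, 61), (236, 36), (242, 37), (248, 14), (254, 4), (260, 0), (266, 0), (272, 0)]
1616.0 [223 212] [289 258]
[(200, 0), (206, 0), (212, 11), (218, 41), (224, 53), (230, 60), (236, 37), (242, 37), (248, 15), (254, 8), (260, 0), (266, 0), (272, 0)]
```

Contact started (Fz 2 N at 139.5). Press through the 8 mm travel.

```bash
python3 -m creep '[{"delta_pos":[0,1,0],"rot":[0,0,0],"jaw":0},{"delta_pos":[0,1,0],"rot":[0,0,0],"jaw":0},{"delta_pos":[0,1,0],"rot":[0,0,0],"jaw":0},{"delta_pos":[0,1,0],"rot":[0,0,0],"jaw":0},{"delta_pos":[0,1,0],"rot":[0,0,0],"jaw":0},{"delta_pos":[0,1,0],"rot":[0,0,0],"jaw":0},{"delta_pos":[0,0.5,0],"rot":[0,0,0],"jaw":0},{"delta_pos":[0,0,0],"rot":[0,0,0],"jaw":0},{"delta_pos":[0,0,0],"rot":[0,0,0],"jaw":0},{"delta_pos":[0,0,0],"rot":[0,0,0],"jaw":0}]'; python3 d.py
```

```text
clock: 42.45
position: [608.1, 84.4, 133.2]
ee_rot: [0.535, 0.463, -0.463, -0.534]
contact_force: [-0.9, 0.4, 5.0]
gripper_width: -0.2
t 42.45 pos [608.1  84.4 133.2] w -0.2 F [-0.9  0.4  5. ]
zdir yaw 2.9984 tilt [ 0.e+00 -1.e+00 -3.e-04] j [ 0.4   0.43 -0.13  0.   -1.02 -0.54]
```

```bash
python3 -m creep '[{"delta_pos":[0,0.5,0],"rot":[0,0,0],"jaw":0},{"delta_pos":[0,0.5,0],"rot":[0,0,0],"jaw":0},{"delta_pos":[0,0.5,0],"rot":[0,0,0],"jaw":0},{"delta_pos":[0,0.5,0],"rot":[0,0,0],"jaw":0},{"delta_pos":[0,0.5,0],"rot":[0,0,0],"jaw":0},{"delta_pos":[0,0.5,0],"rot":[0,0,0],"jaw":0},{"delta_pos":[0,0,0],"rot":[0,0,0],"jaw":0},{"delta_pos":[0,0,0],"rot":[0,0,0],"jaw":0},{"delta_pos":[0,0,0],"rot":[0,0,0],"jaw":0},{"delta_pos":[0,0,0],"rot":[0,0,0],"jaw":0}]'; python3 d.py
```

```text
clock: 43.28
position: [608.2, 84.4, 133.0]
ee_rot: [0.535, 0.464, -0.463, -0.534]
contact_force: [-6.4, 0.7, 15.4]
gripper_width: 0.1
t 43.28 pos [608.2  84.4 133. ] w 0.1 F [-6.4  0.7 15.4]
zdir yaw 2.9992 tilt [-0.     -1.     -0.0019] j [ 0.4   0.43 -0.13  0.   -1.02 -0.54]
```

Bottomed out: z is fixed at 133.0 and force rose to 15 N. Rise off, withdraw toward the robot, and check the scene numerically.

```bash
python3 -m creep '[{"delta_pos":[0,-3,0],"rot":[0,0,0],"jaw":0},{"delta_pos":[0,-6,0],"rot":[0,0,0],"jaw":0},{"delta_pos":[0,-12,0],"rot":[0,0,0],"jaw":0},{"delta_pos":[0,-20,0],"rot":[0,0,0],"jaw":0},{"delta_pos":[0,-26,0],"rot":[0,0,0],"jaw":0},{"delta_pos":[0,-26,0],"rot":[0,0,0],"jaw":0},{"delta_pos":[0,-14,0],"rot":[0,0,0],"jaw":0},{"delta_pos":[0,-6,10],"rot":[0,0,0],"jaw":0},{"delta_pos":[0,0,24],"rot":[0,0,0],"jaw":0},{"delta_pos":[0,0,26],"rot":[0,0,0],"jaw":0}]'
python3 -m creep '[{"delta_pos":[0,0,26],"rot":[0,0,0],"jaw":0},{"delta_pos":[0,0,26],"rot":[0,0,0],"jaw":0},{"delta_pos":[0,0,26],"rot":[0,0,0],"jaw":0},{"delta_pos":[0,0,20],"rot":[0,0,0],"jaw":0},{"delta_pos":[0,0,8],"rot":[0,0,0],"jaw":0},{"delta_pos":[0,0,0],"rot":[0,0,0],"jaw":0},{"delta_pos":[0,0,0],"rot":[0,0,0],"jaw":0},{"delta_pos":[0,0,0],"rot":[0,0,0],"jaw":0},{"delta_pos":[0,0,0],"rot":[0,0,0],"jaw":0},{"delta_pos":[0,0,0],"rot":[0,0,0],"jaw":0}]'
python3 d.py
python3 - <<'E'
from m import *
t0=cv2.imread('pics/top0.png')[:,:,::-1].copy(); t=arm.get_image('top'); cv2.imwrite('pics/topE.png',t[:,:,::-1]); sd=arm.get_image('side'); cv2.imwrite('pics/sideE.png',sd[:,:,::-1]); s0=cv2.imread('pics/side0.png')[:,:,::-1].copy()
grn=lambda h,s,v:(h>45)&(h<75)&(s>120); red=lambda h,s,v:((h<8)|(h>172))&(s>150)&(v>70); br=lambda h,s,v:(h<14)&(s>90)&(v<130); yl=lambda h,s,v:(h>22)&(h<34)&(s>150)
for n,c,a,b,roi,f in(('start','top',t0,t,(195,225,178,205),grn),('start','side',s0,sd,(245,275,195,218),grn),('stop','top',t0,t,(195,230,150,178),red),('handle','top',t0,t,(230,335,178,205),red),('handle','side',s0,sd,(225,300,150,215),lambda h,s,v:red(h,s,v)),('driver','top',t0,t,(240,270,225,260),yl)):
    print(n,c,[(np.argwhere(seg(c,i,roi,f)).mean(0)[::-1].round(1),int(seg(c,i,roi,f).sum())) for i in(a,b)])
m=seg('top',t,(325,405,230,295),br); p=np.argwhere(m).astype(np.float32)[:,::-1]; r=cv2.minAreaRect(p); print('carved in tray',m.sum(),r,ray('top',r[0],50).round(1))
print('home handle predicted px',proj('top',[[624.1,-44.6,87],[600.9,-202.8,87]]).round(1))
for n,c in(('glue','top'),('oil','top'),('blank','top')): print(n,[(round(d['p'],2),np.round(d['location'],1)) for d in arm.find_in(c,n)])
E
```

```text
clock: 44.12
position: [547.4, 93.0, 241.1]
ee_rot: [-0.534, -0.462, 0.463, 0.535]
contact_force: [0.1, 0.8, -0.9]
gripper_width: 0.2
clock: 44.95
position: [444.3, 108.0, 242.4]
ee_rot: [-0.535, -0.462, 0.463, 0.535]
contact_force: [0.2, 0.3, -0.6]
gripper_width: 0.2
t 44.95 pos [444.3 108.  242.4] w 0.2 F [ 0.2  0.3 -0.6]
zdir yaw 2.9973 tilt [-6.e-04 -1.e+00  7.e-04] j [ 0.6   0.07 -0.32  0.   -1.18 -0.74]
start top [(array([209.3, 190.3]), 165), (array([209.4, 190.4]), 169)]
start side [(array([257.5, 205.1]), 105), (array([257.6, 205.1]), 105)]
stop top [(array([211.2, 164.2]), 169), (array([211.1, 164.1]), 164)]
handle top [(array([314.9, 189.2]), 48), (array([258. , 186.5]), 42)]
handle side [(array([235.1, 201.1]), 110), (array([235.2, 201.2]), 110)]
driver top [(array([254.4, 243.1]), 240), (array([254.4, 243.3]), 242)]
carved in tray 469.0 ((363.970703125, 260.8634338378906), (14.806723594665527, 44.559852600097656), 77.90524291992188) [ 393.2 -310.9   50. ]
home handle predicted px [[258.3 185.8]
 [316.5 188.2]]
glue [(0.9, array([391. , 165.3]))]
oil [(0.59, array([ 94.7, 189.2]))]
blank []
```

The start button is back up, the stop button and driver haven't moved, and the handle is at its home pixel. The carved block lies in the tray. Handing in.

```bash
python3 -c "
from bench import arm
print(arm.job_done())"
```

```text
the job is handed in; nothing more can be done
None
```

I finished all the steps in the order asked and handed the job in at about 45 s of the 72 s allowed. No verdict is reported.

**What I did**
1. I lifted the carved block off the sled and laid it flat in the blue tray.
2. I set the pale blank into the sled's cradle. It passed lip height with no contact and touched the cradle floor at the expected height.
3. I slid the sled 160 mm by its handle until it stopped moving and the push force rose to 14 N.
4. I pressed the green button until it bottomed out at 15 N, then released it and pulled the arm clear.

**Last checks**
- **Buttons:** both the green and the red button are at their starting pixels, so green came back up. The arm was never over the red one.
- **Sled:** the handle sits within about 1 px of its predicted home position in the top view.
- **Carved block:** it lies inside the tray at about (393, −311).
- **Bystanders:** the screwdriver is unmoved by colour mask. The glue and oil were only re-found by the network, 2–5 px from the first reading; I put that down to its scatter, since the arm never went near them.

**What went wrong or disagreed**
- **First grasp:** my first grasp on the blank slipped off without lifting it, so I gripped again about 9 mm deeper.
- **Fingertip length:** the real fingertips end roughly 20 mm short of the stated tool point. I found the button by force, not by the nominal height.
- **Side view:** the side-camera check of the handle failed, because it picked up the red stop button instead.
- **Blank at the end:** it could not be seen under the hood, so its final seating rests on the placing and the smooth slide.

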